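# Stack the vial carrier and separator plates on the mixer's splined spindle

## Task

Load the vial mixer: slide the big carrier plate down over the splined spindle with its tab on the side of the housing's index lug, as near to the lug as the splines allow, until it rests fully home on the flange; then slide the smaller separator plate on top with its tab pointing the opposite way, fully home on the carrier's collar. The spindle stands turned at an unknown angle, so feel for the splines by twisting under a light push: never push the sprung spindle down onto its stop and never force a jammed plate. Leave the other things where they are.

Things in the scene. Friction and masses are not known exactly. Their poses are not given: they have to be found in the camera images.
- mixer: Vial mixer fixed to the table: white round housing 128 mm across, 52 mm high, origin at the centre of its underside, z up. A steel spindle stands on its axis; it is sprung, and turns only stiffly (about 0.2 N m).
- mixer_lug (a point): Outer end of the index lug's top: a grey block 22 mm wide and 50 mm high that sticks out of the housing along the mixer's +x, to 98 mm from the axis
- mixer_flange (a point): On the axis, top of the spindle's flange (64 mm across), 70 mm above the mixer's underside, where the carrier comes to rest
- mixer_hub (a point): On the axis, level with the spline tops, 116 mm above the mixer's underside. 6 straight splines, 60 degrees apart, 8 mm wide, 40 mm over them, 30 mm core; above them a round pilot, 31 mm wide, 6 mm high, then a cone 8 mm high, 18 mm wide at its top. A plate never fits with its tab straight along the mixer's x: the nearest fit lies 7 to 30 degrees to one side (not measured).
- carrier: Loose aluminium plate, 0.14 kg: disc 110 mm across, 8 mm thick, with 12 dark wells, lying flat, origin at the centre of its underside, z up. A square central collar to grip, 50 mm over flats that face the plate's x and y, rises to 26 mm above the underside. Bore 43 mm with 6 inward teeth in the lowest 8 mm, 33 mm between opposite tips, about 1 mm (3 to 4 degrees) of play each way on the splines.
- carrier_tab (a point): Point on top of the carrier's only tab (18 mm wide, along the plate's +x, ending 78 mm from the centre), 60 mm from the plate's centre
- separator: Loose aluminium plate, 0.10 kg: like the carrier, with the same thickness, collar, bore and teeth, but a plain disc 84 mm across without wells. Stacked fully home its underside lies 26 mm above the carrier's underside. Origin at the centre of its underside, z up.
- separator_tab (a point): Point on top of the separator's only tab (18 mm wide, along the plate's +x, ending 66 mm from the centre), 60 mm from the plate's centre
- tray: Bystander: blue open tray 100 x 140 x 45 mm, origin under its centre
- dropper: Bystander: small white dropper bottle, 28 mm across, 70 mm high, origin under its centre
- carton: Bystander: carton 70 x 110 x 70 mm, origin under its centre
- carriage (a joint): Height of the sprung spindle: 0 when up, negative when pushed down, -8 mm on its stop. It stays up until pushed with about 4 N, then sinks 1 mm per 1.2 N (some 13 N near the stop), and springs back.
Things that resemble listed ones, but are neither listed nor needed, are in the scene too. Leave any brown or purple look-alike of the carrier alone.

How it is judged (in metres and radians):
On the way, in this order (a step that is already met when the one before it is completed fails the run):
1. the carrier is home on the spindle, its tab on the lug's side (z of carrier in the frame of mixer below 0.0725 m and horizontal distance between carrier and mixer below 0.004 m and x of carrier_tab in the frame of mixer above 0.046 m and contact force between the fingers and carrier below 0.1 N), for 0.2 s.
2. the separator is home on the carrier, its tab on the opposite side (z of separator in the frame of mixer below 0.0985 m and horizontal distance between separator and mixer below 0.004 m and x of separator_tab in the frame of mixer below -0.046 m and contact force between the fingers and separator below 0.1 N), for 0.2 s.
At the end, for the whole second after the job is handed in: Carrier flat on the flange (underside 70 mm, separator's 96 mm, above the mixer's underside; each within 2.5 mm, 4 mm of the axis, 0.06 rad tilt), its tab within 40 degrees of the lug's direction; separator on it, tab within 40 degrees of the opposite; both released and at rest (z of carrier in the frame of mixer between 0.0675 and 0.0725 m and horizontal distance between each of carrier, separator and mixer below 0.004 m and angle between each of carrier, separator's own z axis and vertical below 0.06 rad and x of carrier_tab in the frame of mixer above 0.046 m and z of separator in the frame of mixer between 0.0935 and 0.0985 m and x of separator_tab in the frame of mixer below -0.046 m and linear speed of each of carrier, separator below 0.02 m/s); the robot touches nothing.
It fails at once if the spindle is pushed down almost onto its stop (by more than 7.5 mm), or the mixer is gripped by contact forces of over 40 N in all (value of joint carriage below -0.0075 m or contact force between mixer and anything else above 40 N).
It fails at once if a bystander is moved by more than 20 mm (distance of any of tray, dropper, carton from where it was at the start of the episode above 0.02 m).
It also fails if it takes over 72 s, if anything falls off the work surface, if the arm or the gripper's body presses on something with over 40 N, if the wrist force passes 120 N, or if a joint passes its speed limit or range.

## Robot

A 6-joint arm with a two-finger parallel gripper is mounted at the origin on the work surface. World frame = base frame: x ahead of the robot, y to its left, z up, the work surface at z = 0. Lengths are in m, angles in degrees, forces in N, time in s.
With the tool pointing down it reaches from about 0.325 to 1 m from the base axis. Payload 5.1 kg.
Tool frame: the origin (TCP) lies midway between the tips of the shut fingers; the grasp point (between the pads) lies 19 mm behind it; z points along the fingers, y is the direction in which the jaws open and shut (so a half turn about z gives the same grasp; the last joint's range is limited). The gripper opens to 85 mm and grips with 20 to 120 N. Pads are 22 mm wide; open, the fingers measure 114 mm over their backs; the gripper's body (76 mm by 85 mm) begins 54 mm behind the grasp point. The pads swing forward as they close: fully open they stand 13 mm farther back than shut.
Start: joints at [61.501, 7.093, 94.555, -0, 78.352, -4.733], TCP at [0.262, 0.595, 0.205] pointing down, gripper open.
Joint ranges: [-149.61, 149.61], [-58.7, 133.49], [1.44, 155.28], [-77.14, 257.14], [18.33, 153.61], [-166.67, 166.67]. Speed limits (degrees/s): [147.25, 147.25, 180, 180, 180, 180].

## Interface

Orientations are given as [roll, pitch, yaw] about the fixed x, y, z axes, in that order (R = Rz(yaw) Ry(pitch) Rx(roll)).
In Python, from plant import ctrl gives the robot as it stands. The module is installed in compiled form; this text tells all that it offers.
- The arm moves only by the shell command python3 -m handwheel 'ROWS'. ROWS is JSON, a list of rows, each an object with "delta_pos": the shift along the tool's x, y, z in m, a list of three; "twist": the turn, a rotation vector about the tool's x, y, z in degrees, a list of three; "gripper": the gripper's target within -1 to 1 (shut at 1, half-way at 0, fully open at -1). A call has 1 to 10 rows; each row is the pose to reach, as a shift and turn from the pose commanded when the call began, along the tool's axes at that moment; what a row does not reach only later rows make up. A row lasts 1/10 s, in which the tool goes at most 50 mm and 8.59 degrees, less where a joint would pass 70% of its speed; a pose out of reach is approached as far as the arm can. A call with a gripper value outside its range is refused whole. The fingers move at their own pace and stop on an object; the grip force is fixed at half the most. Time passes only in rows, so rows that repeat a pose let the fingers close. It gives the time, the measured TCP pose, the force and the opening at its end, in the units of the state.
- ctrl.read_state(): the state, without advancing time (a new reading comes with each control period).
- ctrl.snapshot(name): name is "side" or "top" or "wrist"; returns a dict with "pixels" (384x512x3 uint8, red, green, blue), "fx", "fy", "cx", "cy" (pixels), "R" (3x3) and "t" (3): a world point X has camera coordinates R X + t. Camera axes: x right, y down, z forward; pixel columns grow to the right and rows downward; lengths in m; the calibration is good to about 2 mm. A picture is of the moment at which its call begins. There is no depth.
- ctrl.sign_off(): hands the job in, once; it reports no verdict.
The state is a dict: "time": time; "joint_pos": joint angles; "joint_velocities": joint speeds; "effort": joint torques, N m; "tool_pos": TCP position; "ee_rot": TCP orientation; "wrist_force": force on the tool from outside, world axes, zero at the start; "ft_torque": the same for the moment, N m; "grip_width": finger opening in m.
Only numpy, scipy, OpenCV 4.12 (cv2) and the standard library are available. Lean on these libraries where they do the work, as an engineer would, in place of code of your own. Each camera call takes 0.05 s, during which the arm holds its last target.

## Working session

There is one attempt and no reset: what is moved stays moved. The work goes in short steps, Python scripts to look and compute and a shell command to move; the robot and the scene stay as the last step left them, time stands still between calls to the robot, and variables do not carry over. Pictures are saved under pics/ and viewed, and the job is handed in when it is done.

```bash
mkdir -p pics; ls; python3 - <<'E'
from plant import ctrl
import cv2
s=ctrl.read_state(); print(s)
for n in ("side","top","wrist"):
    d=ctrl.snapshot(n); cv2.imwrite(f"pics/{n}0.png",d["pixels"][:,:,::-1]); print(n,d["fx"],d["fy"],d["cx"],d["cy"],d["R"],d["t"])
E
```

```text
pics
{'time': 0.0, 'joint_pos': array([ 6.15030922e+01,  7.13577050e+00,  9.46330462e+01, -6.62231469e-04,
        7.83528809e+01, -4.73228939e+00]), 'joint_velocities': array([-0.00564643, -0.00571384, -0.03700947, -0.02760992, -0.07923778,
       -0.09803595]), 'effort': array([-1.31465851e-03, -4.23593616e+01, -3.65458274e+01, -7.24065876e-05,
        7.04987600e-03, -4.33765749e-06]), 'tool_pos': array([0.26164502, 0.59428779, 0.20333808]), 'ee_rot': array([-1.79878664e+02, -9.39396015e-03,  1.56235506e+02]), 'wrist_force': array([-0.08603139, -0.07147703,  0.7383891 ]), 'ft_torque': array([-0.01122308,  0.08539227,  0.05240764]), 'grip_width': 0.08551808548965308}
side 406.81689472771455 406.81689472771455 255.703879855007 190.20591458548074 [[ 0.95766101 -0.28781002 -0.00712626]
 [-0.17199004 -0.55207991 -0.81585979]
 [ 0.23087836  0.78254276 -0.57820586]] [-0.54800434  0.13384246  1.14660291]
top 458.5987858876151 458.5987858876151 261.5249312035523 188.49597391494038 [[-2.91864102e-02 -9.99557151e-01 -5.80129250e-03]
 [-9.83760767e-01  2.97524588e-02 -1.77001538e-01]
 [ 1.77095756e-01  5.41044486e-04 -9.84193477e-01]] [-0.04727208  0.5839322   1.34075431]
wrist 286.9561089270693 286.9561089270693 250.12223781402457 189.09041160627876 [[ 0.40328894  0.91506792 -0.00295471]
 [ 0.8721723  -0.38340289  0.30383827]
 [ 0.2768998  -0.12511163 -0.95271904]] [-0.64834919 -0.03879212  0.38165816]
```

View pics/top0.png

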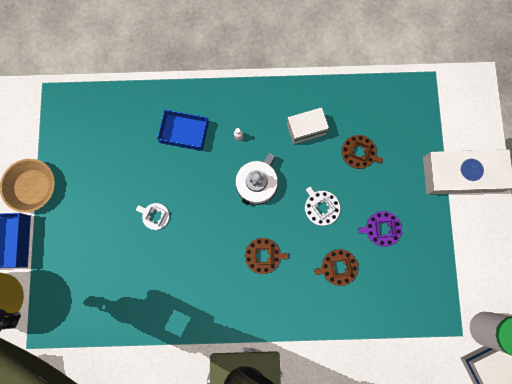

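View pics/side0.png

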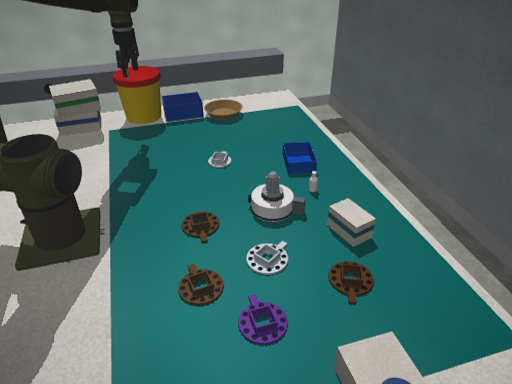

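View pics/wrist0.png

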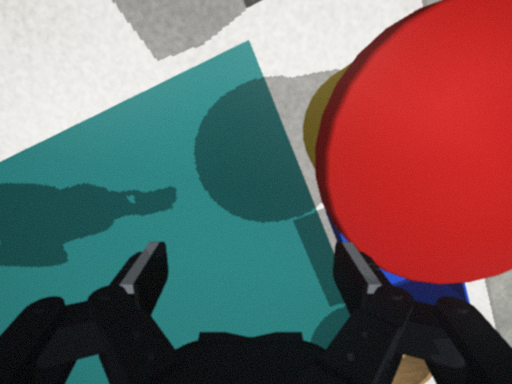

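The top view shows two silver plates: one with 12 dark wells at (322,208), and a smaller plain one at (155,216). There are brown look-alikes at (360,151), (264,256) and (340,267), and a purple one at (384,229). The mixer is at (257,182) with its grey lug toward (270,160). The silver plate with wells fits the carrier and the plain one fits the separator. I'll confirm both in an enlarged crop.

```bash
cat > h.py <<'E'
import numpy as np, cv2
from plant import ctrl
def pix(d,X):
    c=d["R"]@np.asarray(X)+d["t"]; return np.array([d["fx"]*c[0]/c[2]+d["cx"],d["fy"]*c[1]/c[2]+d["cy"]])
def ray(d,uv,z):
    v=d["R"].T@np.array([(uv[0]-d["cx"])/d["fx"],(uv[1]-d["cy"])/d["fy"],1.]); o=-d["R"].T@d["t"]
    return o+v*(z-o[2])/v[2]
def save(name,img): cv2.imwrite(f"pics/{name}.png",img[:,:,::-1])
E
python3 - <<'E'
from h import *
im=cv2.imread("pics/top0.png")[:,:,::-1]
si=cv2.imread("pics/side0.png")[:,:,::-1]
def c(im,u,v,r=32): return cv2.resize(im[v-r:v+r,u-r:u+r],(256,256),interpolation=cv2.INTER_CUBIC)
save("crop0",np.vstack([np.hstack([c(im,322,205),c(im,155,216),c(im,257,180)]),np.hstack([c(si,267,258),c(si,219,160),c(si,275,195)])]))
E
```

```text
(no output)
```

View pics/crop0.png

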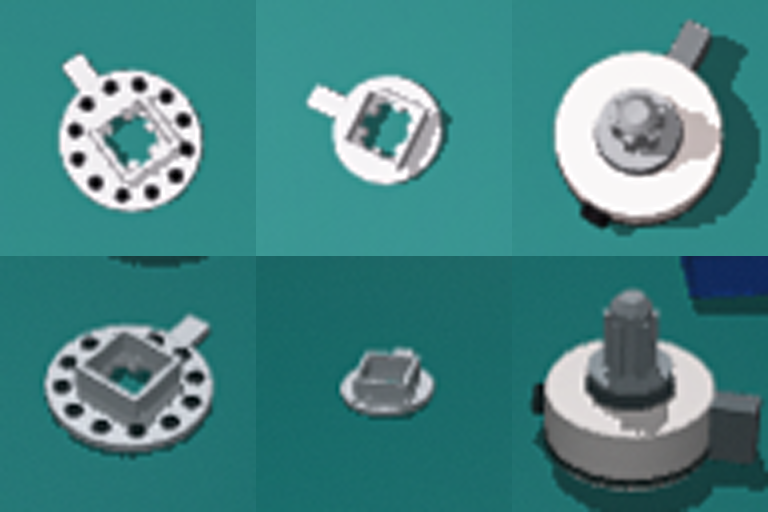

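The crop confirms it. The carrier is the silver plate with wells, tab toward the upper left in top view. The separator is the plain one, tab to the left. The mixer's grey lug points up-right, and the small black block opposite is not the lug.

```bash
cat > m.py <<'E'
from h import *
from scipy.optimize import least_squares
def plate(d,uv,R,z=0.008,win=40):
    im=d["pixels"].astype(int); u,v=uv
    m=((im.min(2)>120)|((im[:,:,0]>90)&(im.max(2)-im.min(2)<40))).astype(np.uint8)
    w=np.zeros_like(m); w[v-win:v+win,u-win:u+win]=1; m*=w
    n,l,s,c=cv2.connectedComponentsWithStats(m)
    k=min(range(1,n),key=lambda i:np.hypot(*(c[i]-uv)) if s[i][4]>100 else 1e9)
    cs,_=cv2.findContours((l==k).astype(np.uint8),cv2.RETR_EXTERNAL,cv2.CHAIN_APPROX_NONE)
    P=np.array([ray(d,p[0],z)[:2] for p in max(cs,key=len)])
    f=least_squares(lambda q:np.hypot(*(P-q[:2]).T)-q[2],[*P.mean(0),R],loss='soft_l1',f_scale=0.001)
    q=f.x; r=np.hypot(*(P-q[:2]).T)
    ys,xs=np.nonzero(l==k); A=np.array([ray(d,(a,b),z)[:2] for a,b in zip(xs,ys)])
    ra=np.hypot(*(A-q[:2]).T); T=A[ra>R+0.004]-q[:2]
    t=T.mean(0); return q,np.degrees(np.arctan2(t[1],t[0])),len(T),r.max()
E
python3 - <<'E'
from m import *
t=ctrl.snapshot("top"); s=ctrl.snapshot("side")
for d in(t,s):
    print("carrier",plate(d,(322,206) if d is t else (267,258),.055))
    print("sep",plate(d,(154,216) if d is t else (219,160),.042,win=26))
# mixer: housing top circle z=.052
print("mixer",plate(t,(257,185),.064,z=.052))
im=t["pixels"].astype(int)
sub=im[145:180,255:290]; m=(sub.max(2)-sub.min(2)<25)&(sub.max(2)>70)&(sub.max(2)<170)
n,l,st,c=cv2.connectedComponentsWithStats(m.astype(np.uint8))
for i in range(1,n):
    if st[i][4]>15: uv=c[i]+[255,145]; print(st[i],uv,ray(t,uv,.05))
E
```

```text
carrier (array([ 0.52443922, -0.25117952,  0.05463169]), np.float64(33.70559717866913), 39, np.float64(0.0788518545202945))
sep (array([0.51398736, 0.26866439, 0.04170634]), np.float64(63.4584693428713), 38, np.float64(0.06514665947067676))
carrier (array([ 0.52651642, -0.25266608,  0.05448243]), np.float64(33.5227325658193), 36, np.float64(0.07824714554036806))
sep (array([0.51270416, 0.27283873, 0.04453708]), np.float64(47.8581228613195), 40, np.float64(0.06427954348699212))
mixer (array([ 0.60510884, -0.04945226,  0.06430178]), np.float64(-29.825001730220368), 62, np.float64(0.09686164770236214))
[ 9  8 10 13 71] [268.98591549 158.77464789] [ 0.67480062 -0.0902528   0.05      ]
[ 0 26 13  9 62] [261.14516129 176.12903226] [ 0.62104043 -0.06455608  0.05      ]
```

```bash
cat > mv.py <<'E'
# usage: mv.py x y z yaw  -> tool-axis delta from measured pose (tool kept vertical)
import sys
from h import *
from scipy.spatial.transform import Rotation as Ro
s=ctrl.read_state(); R=Ro.from_euler('xyz',s["ee_rot"],degrees=True)
x,y,z,w=map(float,sys.argv[1:5])
print("pose",s["tool_pos"].round(4),s["ee_rot"].round(2),"t",round(s["time"],2),"F",s["wrist_force"].round(2),"M",s["ft_torque"].round(3),"w",round(s["grip_width"],4))
print("delta",R.inv().apply(np.array([x,y,z])-s["tool_pos"]).round(4),"twist",(R.inv()*Ro.from_euler('xyz',[180,0,w],degrees=True)).as_rotvec(degrees=True).round(2))
E
python3 mv.py 0.605 -0.049 0.30 123.6
python3 - <<'E'
from h import *
from scipy.spatial.transform import Rotation as Ro
d=ctrl.snapshot("wrist"); s=ctrl.read_state(); R=Ro.from_euler('xyz',s["ee_rot"],degrees=True)
C=-d["R"].T@d["t"]; print("cam in tool",R.inv().apply(C-s["tool_pos"]), "axis",R.inv().apply(d["R"][2]), "camx",R.inv().apply(d["R"][0]))
t=ctrl.snapshot("top"); 
for uv in [(11,319),(25,290)]: print([ray(t,uv,z).round(3) for z in (0,.2)])
E
```

```text
pose [0.2618 0.5946 0.204 ] [-179.94   -0.    156.24] t 0.25 F [ 0.05 -0.01  0.21] M [-0.022  0.026  0.011] w 0.0852
delta [-0.5734 -0.4508 -0.0956] twist [-6.000e-02  1.000e-02  3.264e+01]
cam in tool [ 0.07882077 -0.00028341 -0.16981767] axis [-0.30395446 -0.00142568  0.9526855 ] camx [-3.53924922e-04  9.99998980e-01  1.38356782e-03]
[array([0.216, 0.7  , 0.   ]), array([0.233, 0.593, 0.2  ])]
[array([0.3  , 0.663, 0.   ]), array([0.305, 0.561, 0.2  ])]
```

```bash
python3 mv.py 0.649 -0.115 0.26 123.6; python3 -m handwheel '[{"delta_pos":[0,0,-0.05],"twist":[0,0,0],"gripper":-1},{"delta_pos":[-0.1,-0.1,-0.08],"twist":[0,0,8],"gripper":-1},{"delta_pos":[-0.64,-0.49,-0.06],"twist":[0,0,32.6],"gripper":-1},{"delta_pos":[-0.64,-0.49,-0.06],"twist":[0,0,32.6],"gripper":-1},{"delta_pos":[-0.64,-0.49,-0.06],"twist":[0,0,32.6],"gripper":-1},{"delta_pos":[-0.64,-0.49,-0.06],"twist":[0,0,32.6],"gripper":-1},{"delta_pos":[-0.64,-0.49,-0.06],"twist":[0,0,32.6],"gripper":-1},{"delta_pos":[-0.64,-0.49,-0.06],"twist":[0,0,32.6],"gripper":-1},{"delta_pos":[-0.64,-0.49,-0.06],"twist":[0,0,32.6],"gripper":-1},{"delta_pos":[-0.64,-0.49,-0.06],"twist":[0,0,32.6],"gripper":-1}]'; python3 mv.py 0.649 -0.115 0.2 123.6
```

```text
pose [0.2619 0.5947 0.2043] [-179.97   -0.    156.23] t 0.35 F [ 0.75 -1.75  0.14] M [0.073 0.009 0.005] w 0.0854
delta [-0.6403 -0.4936 -0.0555] twist [-3.000e-02  0.000e+00  3.263e+01]
time: 1.35
tool_pos: [0.4759, 0.1985, 0.2651]
ee_rot: [179.9, 0.0, 123.6]
wrist_force: [0.8, 1.1, 0.2]
grip_width: 0.0857
pose [0.4759 0.1985 0.2651] [1.7994e+02 1.0000e-02 1.2364e+02] t 1.35 F [0.75 1.06 0.2 ] M [ 0.002 -0.018 -0.01 ] w 0.0857
delta [-0.3569 -0.0297  0.0652] twist [0.06 0.01 0.04]
```

```bash
python3 -m handwheel '[{"delta_pos":[-0.33,-0.02,0.0],"twist":[0,0,0],"gripper":-1},{"delta_pos":[-0.33,-0.02,0.06],"twist":[0,0,0],"gripper":-1},{"delta_pos":[-0.33,-0.02,0.06],"twist":[0,0,0],"gripper":-1},{"delta_pos":[-0.33,-0.02,0.06],"twist":[0,0,0],"gripper":-1},{"delta_pos":[-0.33,-0.02,0.06],"twist":[0,0,0],"gripper":-1},{"delta_pos":[-0.33,-0.02,0.06],"twist":[0,0,0],"gripper":-1},{"delta_pos":[-0.33,-0.02,0.06],"twist":[0,0,0],"gripper":-1},{"delta_pos":[-0.33,-0.02,0.06],"twist":[0,0,0],"gripper":-1},{"delta_pos":[-0.33,-0.02,0.06],"twist":[0,0,0],"gripper":-1},{"delta_pos":[-0.33,-0.02,0.06],"twist":[0,0,0],"gripper":-1}]'; python3 mv.py 0.649 -0.115 0.2 123.6
python3 - <<'E'
from h import *
d=ctrl.snapshot("wrist"); save("w1",d["pixels"]); import pickle; pickle.dump(d,open("w1.pkl","wb"))
for z in (.052,.07,.116,.13): print(z,pix(d,[.605,-.049,z]))
E
```

```text
time: 2.35
tool_pos: [0.6413, -0.0846, 0.2052]
ee_rot: [180.0, -0.0, 123.7]
wrist_force: [0.6, 0.0, -0.1]
grip_width: 0.0855
pose [ 0.6413 -0.0846  0.2052] [179.98  -0.   123.68] t 2.35 F [ 0.59  0.03 -0.07] M [-0.026  0.035 -0.008] w 0.0855
delta [-0.0295 -0.0104  0.0052] twist [ 0.02 -0.    0.08]
0.052 [241.51943414 124.70666068]
0.07 [241.0203756  126.27245712]
0.116 [239.44089523 131.22807757]
0.13 [238.84681005 133.09202013]
```

View pics/w1.png

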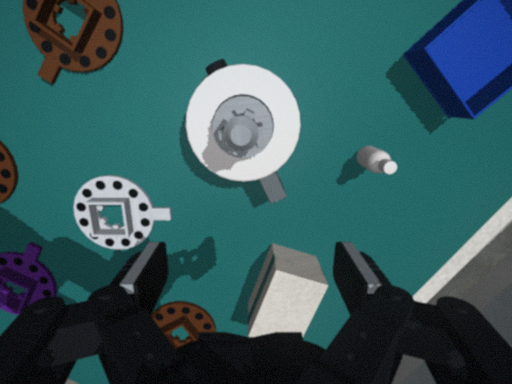

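```bash
python3 - <<'E'
from h import *
im=cv2.imread("pics/w1.png")[:,:,::-1]
c=im[85:170,200:285]; c=cv2.resize(c,(595,595),interpolation=cv2.INTER_CUBIC).astype(float)
save("w1c",np.clip((c-40)*1.3,0,255).astype(np.uint8))
E
```

```text
(no output)
```

View pics/w1c.png

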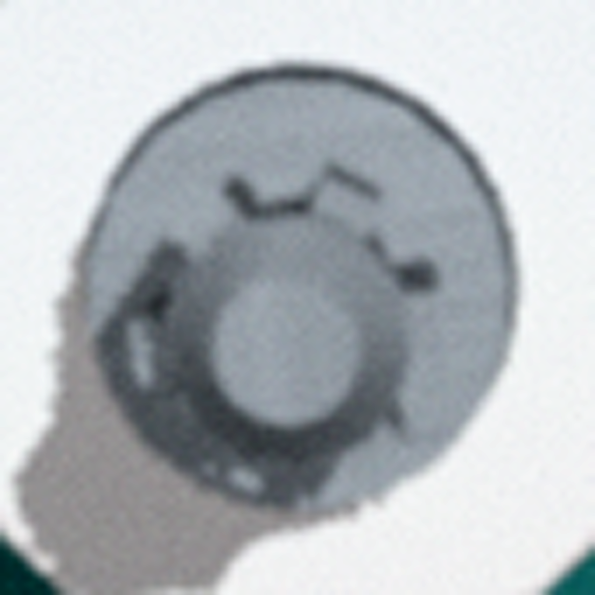

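```bash
python3 - <<'E'
from h import *
import pickle; d=pickle.load(open("w1.pkl","rb"))
f=lambda c,z: ray(d,(c[0]/7+200-.43,c[1]/7+85-.43),z)[:2]
a=f((287,350),.13); print("cone top",a)
fl=f((303,287),.07); print("flange c",fl)
ax=(a+fl)/2
for c in [(328,165),(380,192),(354,180),(315,200),(372,240),(240,190),(420,275),(250,210),(300,208),(400,275),(395,415)]:
  for z in (.116,):
    p=f(c,z)-a; print(c,z,np.hypot(*p).round(4),np.degrees(np.arctan2(p[1],p[0])).round(1))
# lug end: pixels (273,188)
print("lug", f(((272.5-200+.43)*7,(188-85+.43)*7),.05))
im=d["pixels"]; 
E
```

```text
cone top [ 0.60688541 -0.04922859]
flange c [ 0.60620053 -0.047337  ]
(328, 165) 0.116 0.0216 110.7
(380, 192) 0.116 0.0211 91.2
(354, 180) 0.116 0.0209 100.9
(315, 200) 0.116 0.0171 112.8
(372, 240) 0.116 0.0158 82.8
(240, 190) 0.116 0.0191 142.4
(420, 275) 0.116 0.0181 58.7
(250, 210) 0.116 0.0164 141.1
(300, 208) 0.116 0.0159 118.8
(400, 275) 0.116 0.0159 62.5
(395, 415) 0.116 0.0167 -3.1
lug [ 0.67596742 -0.09047595]
```

```bash
python3 mv.py 0.525 -0.252 0.12 123.6
```

```text
pose [ 0.6413 -0.0844  0.2055] [1.7996e+02 2.0000e-02 1.2371e+02] t 2.4 F [-1.12 -0.24  0.39] M [ 0.063 -0.029 -0.037] w 0.0853
delta [-0.0749 -0.1899  0.0854] twist [0.04 0.02 0.11]
```

```bash
python3 -m handwheel '[{"delta_pos":[-0.075,-0.19,0.085],"twist":[0,0,0],"gripper":-1},{"delta_pos":[-0.075,-0.19,0.085],"twist":[0,0,0],"gripper":-1},{"delta_pos":[-0.075,-0.19,0.085],"twist":[0,0,0],"gripper":-1},{"delta_pos":[-0.075,-0.19,0.085],"twist":[0,0,0],"gripper":-1},{"delta_pos":[-0.075,-0.19,0.085],"twist":[0,0,0],"gripper":-1},{"delta_pos":[-0.075,-0.19,0.085],"twist":[0,0,0],"gripper":-1},{"delta_pos":[-0.075,-0.19,0.085],"twist":[0,0,0],"gripper":-1},{"delta_pos":[-0.075,-0.19,0.085],"twist":[0,0,0],"gripper":-1}]'
python3 mv.py 0.525 -0.252 0.12 123.6
python3 - <<'E'
from h import *
d=ctrl.snapshot("wrist"); import pickle; pickle.dump(d,open("w2.pkl","wb"))
print(pix(d,[.525,-.252,.008])); save("w2",d["pixels"])
c=d["pixels"][110:260,170:330]; c=cv2.resize(c,(640,600),interpolation=cv2.INTER_CUBIC); save("w2c",c)
E
```

```text
time: 3.2
tool_pos: [0.5262, -0.2521, 0.1212]
ee_rot: [179.9, 0.1, 123.7]
wrist_force: [1.0, -0.0, -0.2]
grip_width: 0.0854
pose [ 0.5262 -0.2521  0.1212] [1.7992e+02 1.1000e-01 1.2374e+02] t 3.2 F [ 1.02 -0.04 -0.23] M [ 0.015  0.016 -0.031] w 0.0854
delta [ 0.0008 -0.0009  0.0012] twist [0.08 0.11 0.14]
[250.08657452 176.97347432]
```

View pics/w2c.png

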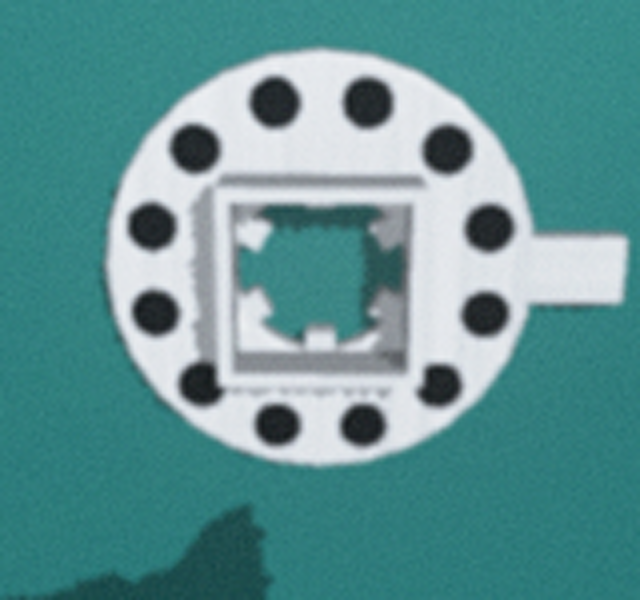

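View pics/w2.png

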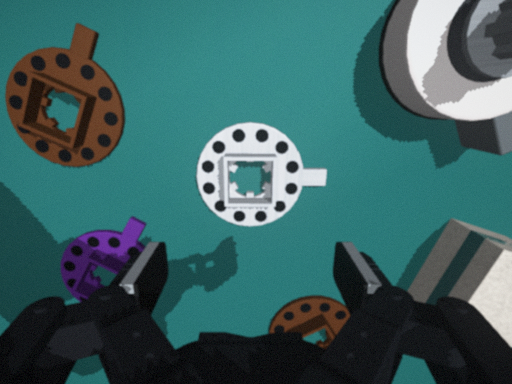

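The crop shows teeth at 30° and 90° from the tab, so the tab lies on a spline direction when it fits. I'll refine the centre and angle from this view.

```bash
python3 - <<'E'
from m import *
import pickle; d=pickle.load(open("w2.pkl","rb"))
print(plate(d,(250,176),.055,win=80))
# tab centreline & collar top edges
im=d["pixels"]; f=lambda c,z: ray(d,(c[0]/4+170-.37,c[1]/4+110-.37),z)[:2]
for n,a,b,z in [("tab hi",(540,234),(627,236),.008),("tab lo",(535,302),(622,304),.008),("collar top",(222,188),(425,188),.026),("coll bot",(222,385),(415,385),.026)]:
    v=f(b,z)-f(a,z); print(n,np.degrees(np.arctan2(v[1],v[0])),np.hypot(*v), f(a,z),f(b,z))
E
```

```text
(array([ 0.52505116, -0.25176775,  0.0549023 ]), np.float64(33.93136782867258), 329, np.float64(0.07755705575834794))
tab hi 32.36793347451732 0.02207711671308637 [ 0.56579018 -0.21362065] [ 0.58443713 -0.20180157]
tab lo 32.34033785263926 0.02249656131344733 [ 0.57558532 -0.22872987] [ 0.59459234 -0.21669539]
collar top 33.718880848824746 0.04752075915135965 [ 0.49183954 -0.24442487] [ 0.53136594 -0.21804522]
coll bot 33.713089555299675 0.04772318928057414 [ 0.51815622 -0.28622034] [ 0.55785367 -0.25973232]
```

```bash
python3 mv.py 0.525 -0.2518 0.009 123.7;  python3 -m handwheel '[{"delta_pos":[0.001,-0.001,0.05],"twist":[0,0,0],"gripper":-1},{"delta_pos":[0.001,-0.001,0.09],"twist":[0,0,0],"gripper":-1},{"delta_pos":[0.001,-0.001,0.112],"twist":[0,0,0],"gripper":-1},{"delta_pos":[0.001,-0.001,0.112],"twist":[0,0,0],"gripper":-1},{"delta_pos":[0.001,-0.001,0.112],"twist":[0,0,0],"gripper":0.2},{"delta_pos":[0.001,-0.001,0.112],"twist":[0,0,0],"gripper":1},{"delta_pos":[0.001,-0.001,0.112],"twist":[0,0,0],"gripper":1},{"delta_pos":[0.001,-0.001,0.112],"twist":[0,0,0],"gripper":1},{"delta_pos":[0.001,-0.001,0.112],"twist":[0,0,0],"gripper":1},{"delta_pos":[0.001,-0.001,0.112],"twist":[0,0,0],"gripper":1}]';python3 mv.py 0.525 -0.2518 0.009 123.7
python3 - <<'E'
from h import *
save("w3",ctrl.snapshot("wrist")["pixels"])
E
```

```text
pose [ 0.5262 -0.2522  0.1212] [1.7993e+02 1.1000e-01 1.2375e+02] t 3.25 F [-0.13  0.37  0.41] M [-0.009  0.016  0.028] w 0.0853
delta [ 0.0012 -0.0009  0.1122] twist [0.07 0.11 0.05]
time: 4.25
tool_pos: [0.5236, -0.253, 0.0082]
ee_rot: [180.0, 0.0, 123.6]
wrist_force: [-0.5, -0.1, 0.2]
grip_width: 0.0001
pose [ 0.5236 -0.253   0.0082] [1.7998e+02 4.0000e-02 1.2363e+02] t 4.25 F [-0.5  -0.15  0.17] M [ 0.075  0.026 -0.049] w 0.0001
delta [ 0.0003  0.0019 -0.0008] twist [ 0.02  0.04 -0.07]
```

View pics/w3.png

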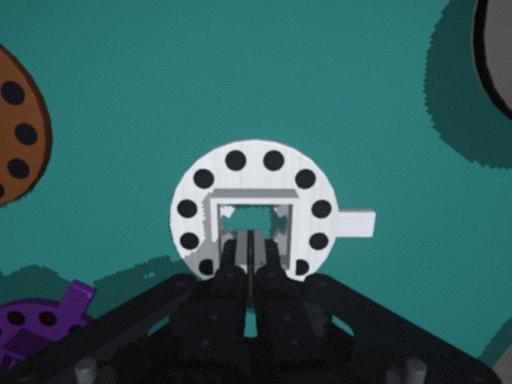

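The fingers shut inside the collar, because they closed before the arm had come down. I'll go up, open, look again, and this time let the arm settle before closing.

```bash
python3 -m handwheel '[{"delta_pos":[0,0,-0.03],"twist":[0,0,0],"gripper":1},{"delta_pos":[0,0,-0.07],"twist":[0,0,0],"gripper":1},{"delta_pos":[0,0,-0.09],"twist":[0,0,0],"gripper":-1},{"delta_pos":[0,0,-0.09],"twist":[0,0,0],"gripper":-1},{"delta_pos":[0,0,-0.09],"twist":[0,0,0],"gripper":-1},{"delta_pos":[0,0,-0.09],"twist":[0,0,0],"gripper":-1},{"delta_pos":[0,0,-0.09],"twist":[0,0,0],"gripper":-1},{"delta_pos":[0,0,-0.09],"twist":[0,0,0],"gripper":-1}]'
python3 - <<'E'
from m import *
d=ctrl.snapshot("wrist"); p=pix(d,[.525,-.252,.008]).astype(int); print(p,plate(d,tuple(p),.055,win=85)); save("w4",d["pixels"])
E
python3 mv.py .525 -.2518 .009 123.7
```

```text
time: 5.1
tool_pos: [0.5226, -0.2524, 0.0962]
ee_rot: [-179.9, -0.1, 123.6]
wrist_force: [-0.6, -0.0, 0.3]
grip_width: 0.0849
[253 186] (array([ 0.52505567, -0.25167478,  0.05490551]), np.float64(34.00515180058509), 394, np.float64(0.07748650404963549))
pose [ 0.5228 -0.2525  0.0966] [-1.7995e+02 -1.0000e-01  1.2363e+02] t 5.15 F [-0.16 -0.24  0.63] M [-0.053 -0.024  0.072] w 0.0854
delta [-0.0008  0.0023  0.0876] twist [-0.05 -0.1  -0.07]
```

View pics/w4.png

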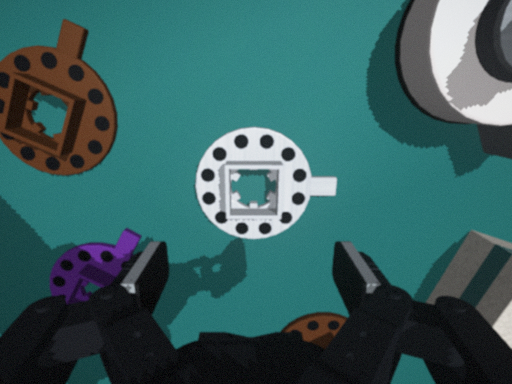

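The carrier is undisturbed, centred at pixel (253,185). Now I'll come down with the fingers open and settle.

```bash
python3 -m handwheel '[{"delta_pos":[-0.001,0.0023,0.04],"twist":[0,0,0],"gripper":-1},{"delta_pos":[-0.001,0.0023,0.08],"twist":[0,0,0],"gripper":-1},{"delta_pos":[-0.001,0.0023,0.09],"twist":[0,0,0],"gripper":-1},{"delta_pos":[-0.001,0.0023,0.09],"twist":[0,0,0],"gripper":-1},{"delta_pos":[-0.001,0.0023,0.09],"twist":[0,0,0],"gripper":-1}]'
python3 - <<'E'
from h import *
save("w5",ctrl.snapshot("wrist")["pixels"])
E
python3 mv.py .525 -.2518 .007 123.7
```

```text
time: 5.65
tool_pos: [0.5269, -0.253, 0.0092]
ee_rot: [180.0, 0.1, 123.6]
wrist_force: [-0.1, -0.7, 0.8]
grip_width: 0.0854
pose [ 0.5275 -0.2534  0.01  ] [179.91   0.18 123.63] t 5.7 F [-0.81  0.04  0.2 ] M [-0.016 -0.04  -0.002] w 0.0855
delta [ 0.0027 -0.0012  0.003 ] twist [ 0.09  0.18 -0.07]
```

View pics/w5.png

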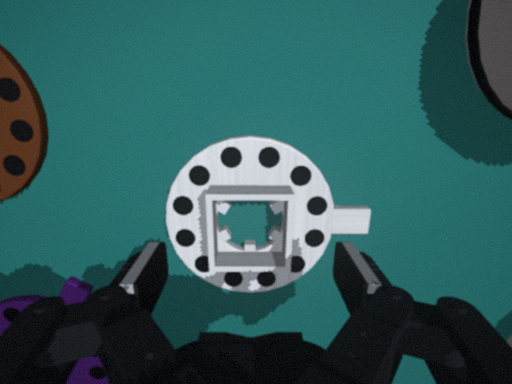

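```bash
python3 - <<'E'
from h import *
from scipy.spatial.transform import Rotation as Ro
d=ctrl.snapshot("wrist"); s=ctrl.read_state(); R=Ro.from_euler('xyz',s["ee_rot"],degrees=True)
for z in (0,-.006,-.013,-.02):
  for x in (-.011,0,.011): print(z,x,[pix(d,s["tool_pos"]+R.apply([x,y,z])).round(0) for y in (-.0427,.0427)])
print(s["tool_pos"])
E
```

```text
0 -0.011 [array([187., 240.]), array([317., 240.])]
0 0 [array([186., 225.]), array([318., 225.])]
0 0.011 [array([184., 209.]), array([319., 209.])]
-0.006 -0.011 [array([185., 245.]), array([319., 245.])]
-0.006 0 [array([184., 229.]), array([320., 229.])]
-0.006 0.011 [array([182., 213.]), array([321., 213.])]
-0.013 -0.011 [array([182., 250.]), array([321., 250.])]
-0.013 0 [array([181., 234.]), array([323., 234.])]
-0.013 0.011 [array([180., 217.]), array([324., 217.])]
-0.02 -0.011 [array([180., 256.]), array([324., 256.])]
-0.02 0 [array([178., 240.]), array([325., 240.])]
-0.02 0.011 [array([177., 222.]), array([327., 222.])]
[ 0.52763633 -0.25346156  0.01032906]
```

```bash
python3 - <<'E'
from h import *
a=cv2.imread("pics/w3.png")[:,:,::-1][180:380,150:350]; b=cv2.imread("pics/w5.png")[:,:,::-1][180:380,250:450]
im=np.hstack([cv2.resize(x,(400,500)) for x in (a,b)]).astype(float)
save("c35",np.clip(im*1.6+15,0,255).astype(np.uint8))
E
```

```text
(no output)
```

View pics/c35.png

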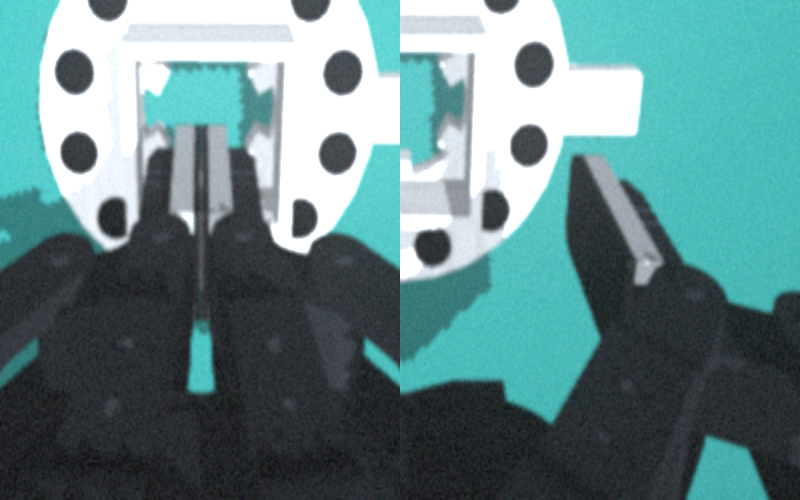

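```bash
python3 - <<'E'
from h import *
d=ctrl.snapshot("side"); c=d["pixels"][170:300,190:350]; save("s5",cv2.resize(c,(640,520),interpolation=cv2.INTER_CUBIC))
s=ctrl.read_state(); print(s["tool_pos"],((pix(d,s["tool_pos"])-[190,170])*4), (pix(d,s["tool_pos"]+[0,0,.03])-[190,170])*4)
for y in (-.0427,.0427):
  w=np.radians(s["ee_rot"][2]); print((pix(d,s["tool_pos"]+[np.sin(w)*y,-np.cos(w)*y,.013])-[190,170])*4)
E
```

```text
[ 0.52757711 -0.25343435  0.01030619] [308.84945917 347.84124304] [309.27994381 314.21726004]
[267.19477716 370.25106685]
[348.81011413 298.37901093]
```

View pics/s5.png

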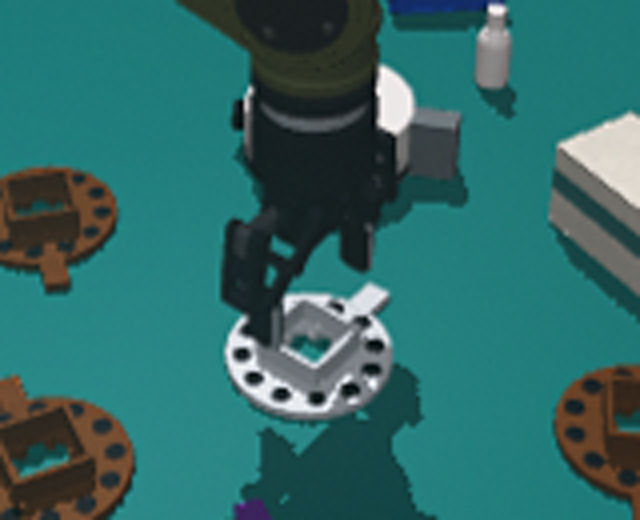

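Both the wrist and side views show the finger tips about 25–30 mm behind the reported TCP. So the first close happened above the collar. I'll go lower, guarded by force.

```bash
python3 -m handwheel '[{"delta_pos":[0.001,-0.001,0.01],"twist":[0,0,0],"gripper":-1},{"delta_pos":[0.002,-0.001,0.02],"twist":[0,0,0],"gripper":-1},{"delta_pos":[0.002,-0.001,0.028],"twist":[0,0,0],"gripper":-1},{"delta_pos":[0.002,-0.001,0.028],"twist":[0,0,0],"gripper":-1},{"delta_pos":[0.002,-0.001,0.028],"twist":[0,0,0],"gripper":-1}]'
python3 - <<'E'
from h import *
d=ctrl.snapshot("side"); c=d["pixels"][190:300,220:320]; e=ctrl.snapshot("wrist")["pixels"]
save("s6",np.hstack([cv2.resize(c,(350,384),interpolation=cv2.INTER_CUBIC),cv2.resize(e,(450,384))]))
E
python3 mv.py .525 -.2518 -.02 123.7
```

```text
time: 6.3
tool_pos: [0.5235, -0.251, -0.0209]
ee_rot: [-180.0, -0.1, 123.6]
wrist_force: [-0.1, -0.8, 1.1]
grip_width: 0.0854
pose [ 0.5241 -0.2514 -0.0201] [1.8000e+02 1.0000e-02 1.2363e+02] t 6.4 F [-0.57 -0.13  0.31] M [-0.029 -0.014  0.049] w 0.0853
delta [-0.0008  0.0005 -0.0001] twist [ 0.    0.01 -0.07]
```

View pics/s6.png

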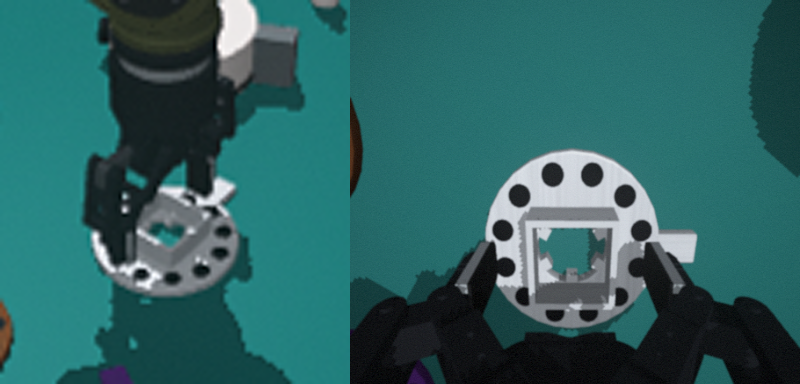

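The fingers now straddle the collar. Closing.

```bash
python3 -m handwheel '[{"delta_pos":[0,0,0],"twist":[0,0,0],"gripper":1},{"delta_pos":[0,0,0],"twist":[0,0,0],"gripper":1},{"delta_pos":[0,0,0],"twist":[0,0,0],"gripper":1},{"delta_pos":[0,0,0],"twist":[0,0,0],"gripper":1},{"delta_pos":[0,0,0],"twist":[0,0,0],"gripper":1},{"delta_pos":[0,0,0],"twist":[0,0,0],"gripper":1}]'
python3 - <<'E'
from h import *
d=ctrl.snapshot("side"); c=d["pixels"][190:300,220:320]; e=ctrl.snapshot("wrist")["pixels"]
save("s7",np.hstack([cv2.resize(c,(350,384),interpolation=cv2.INTER_CUBIC),cv2.resize(e,(450,384))]))
E
python3 mv.py .525 -.2518 -.02 123.7
```

```text
time: 7.0
tool_pos: [0.5246, -0.2517, -0.0194]
ee_rot: [180.0, 0.1, 123.6]
wrist_force: [-0.2, -0.5, 4.5]
grip_width: 0.0485
pose [ 0.5246 -0.2517 -0.0194] [1.7996e+02 8.0000e-02 1.2363e+02] t 7.1 F [ 0.65 -0.92  4.67] M [ 0.005  0.009 -0.041] w 0.0484
delta [-0.0003  0.0003  0.0006] twist [ 0.04  0.08 -0.07]
```

View pics/s7.png

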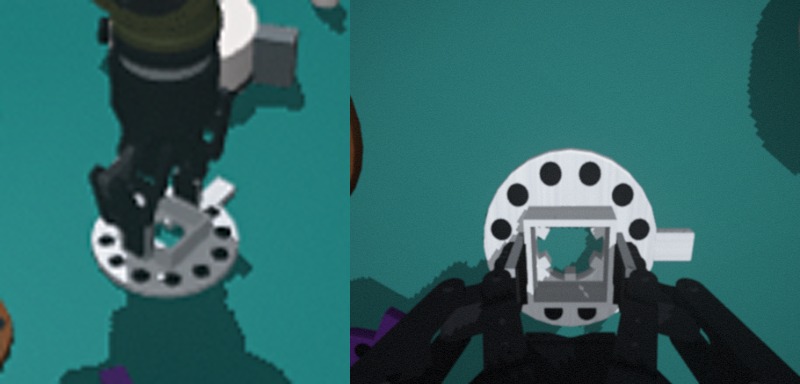

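Gripped at 48.5 mm. Next I'll lift, carry the plate over the mixer and turn the tab to about −19°, along a spline. That puts it 12° from the lug.

```bash
python3 -m handwheel '[{"delta_pos":[0,0,-0.03],"twist":[0,0,0],"gripper":1},{"delta_pos":[0,0,-0.07],"twist":[0,0,0],"gripper":1},{"delta_pos":[0,0,-0.12],"twist":[0,0,0],"gripper":1},{"delta_pos":[0,0,-0.16],"twist":[0,0,0],"gripper":1},{"delta_pos":[0,0,-0.16],"twist":[0,0,0],"gripper":1},{"delta_pos":[0,0,-0.16],"twist":[0,0,0],"gripper":1},{"delta_pos":[0,0,-0.16],"twist":[0,0,0],"gripper":1}]'
python3 mv.py .606 -.0488 .15 70.6
```

```text
time: 7.8
tool_pos: [0.5223, -0.2503, 0.1369]
ee_rot: [-179.9, -0.3, 123.6]
wrist_force: [0.2, -0.7, -2.1]
grip_width: 0.0482
pose [ 0.5223 -0.2503  0.1369] [-179.88   -0.25  123.63] t 7.8 F [ 0.17 -0.72 -2.13] M [0.012 0.052 0.015] w 0.0482
delta [ 0.1215  0.1813 -0.0129] twist [-0.23 -0.18 53.03]
```

```bash
python3 -m handwheel '[{"delta_pos":[0.03,0.04,-0.013],"twist":[0,0,8],"gripper":1},{"delta_pos":[0.06,0.08,-0.013],"twist":[0,0,16],"gripper":1},{"delta_pos":[0.09,0.13,-0.013],"twist":[0,0,24],"gripper":1},{"delta_pos":[0.12,0.18,-0.013],"twist":[0,0,32],"gripper":1},{"delta_pos":[0.12,0.18,-0.013],"twist":[0,0,40],"gripper":1},{"delta_pos":[0.12,0.18,-0.013],"twist":[0,0,48],"gripper":1},{"delta_pos":[0.12,0.18,-0.013],"twist":[0,0,53],"gripper":1},{"delta_pos":[0.12,0.18,-0.013],"twist":[0,0,53],"gripper":1},{"delta_pos":[0.12,0.18,-0.013],"twist":[0,0,53],"gripper":1}]'
python3 - <<'E'
from h import *
d=ctrl.snapshot("side"); c=d["pixels"][120:240,220:340]; e=ctrl.snapshot("wrist")["pixels"]
save("s8",np.hstack([cv2.resize(c,(384,384),interpolation=cv2.INTER_CUBIC),cv2.resize(e,(416,312),interpolation=cv2.INTER_CUBIC)[:312] if 0 else cv2.resize(e,(416,384))]))
E
python3 mv.py .606 -.0488 .15 70.6
```

```text
time: 8.7
tool_pos: [0.6061, -0.0516, 0.1504]
ee_rot: [-179.8, 0.0, 70.7]
wrist_force: [0.4, -0.9, -1.0]
grip_width: 0.0482
pose [ 0.6066 -0.0518  0.1515] [-1.7988e+02  2.0000e-02  7.0680e+01] t 8.8 F [ 0.13 -0.62 -0.73] M [ 0.026  0.013 -0.033] w 0.0489
delta [ 0.0027 -0.0016  0.0015] twist [-0.12  0.02  0.08]
```

View pics/s8.png

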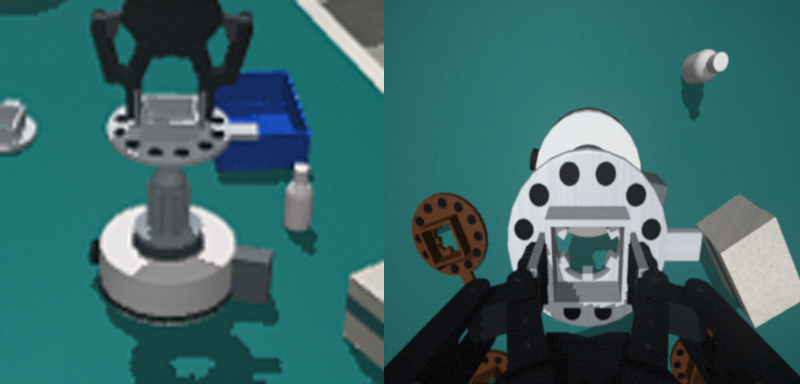

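```bash
python3 - <<'E'
from m import *
d=ctrl.snapshot("wrist"); z=ctrl.read_state()["tool_pos"][2]+.028
p=pix(d,[.606,-.05,z]); print(p)
im=d["pixels"]; hsv=cv2.cvtColor(im,cv2.COLOR_RGB2HSV)
c=im[110:290,170:340]; save("w8c",cv2.resize(c,(680,600),interpolation=cv2.INTER_CUBIC))
print("cone",pix(d,[.606,-.0488,.13]),"pilot ctr",pix(d,[.606,-.0488,.116]))
E
```

```text
[249.70362538 242.34010646]
cone [249.3825011  207.28407984] pilot ctr [249.46398812 200.56596159]
```

View pics/w8c.png

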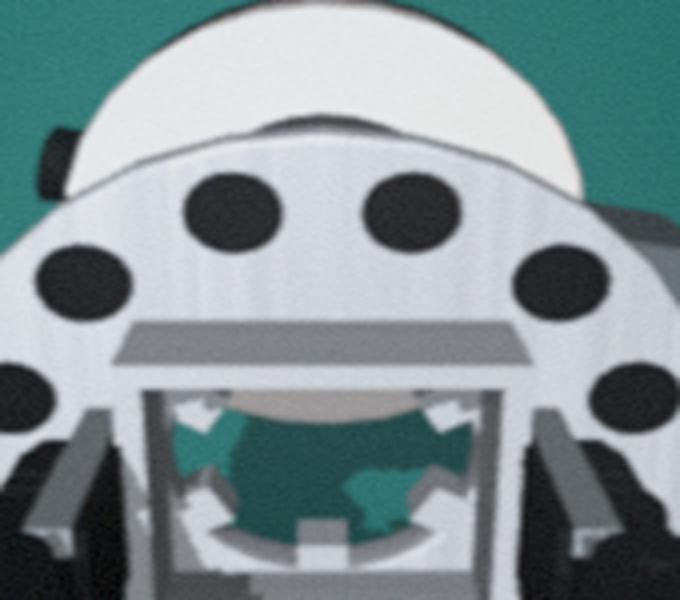

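```bash
python3 -m handwheel '[{"delta_pos":[0.0025,-0.0015,0.01],"twist":[0,0,0],"gripper":1},{"delta_pos":[0.0025,-0.0015,0.02],"twist":[0,0,0],"gripper":1},{"delta_pos":[0.0025,-0.0015,0.03],"twist":[0,0,0],"gripper":1},{"delta_pos":[0.0025,-0.0015,0.038],"twist":[0,0,0],"gripper":1},{"delta_pos":[0.0025,-0.0015,0.042],"twist":[0,0,0],"gripper":1},{"delta_pos":[0.0025,-0.0015,0.042],"twist":[0,0,0],"gripper":1},{"delta_pos":[0.0025,-0.0015,0.042],"twist":[0,0,0],"gripper":1}]'
python3 mv.py .606 -.0488 .100 70.6
python3 - <<'E'
from h import *
d=ctrl.snapshot("wrist"); save("w9c",cv2.resize(d["pixels"][110:290,170:340],(680,600),interpolation=cv2.INTER_CUBIC))
E
```

```text
time: 9.55
tool_pos: [0.607, -0.0489, 0.111]
ee_rot: [180.0, -0.0, 70.6]
wrist_force: [-0.7, -0.2, -1.8]
grip_width: 0.0488
pose [ 0.607  -0.0489  0.111 ] [179.98  -0.    70.63] t 9.55 F [-0.67 -0.22 -1.84] M [-0.014 -0.053 -0.024] w 0.0488
delta [-0.0002 -0.001   0.011 ] twist [ 0.02 -0.    0.03]
```

View pics/w9c.png

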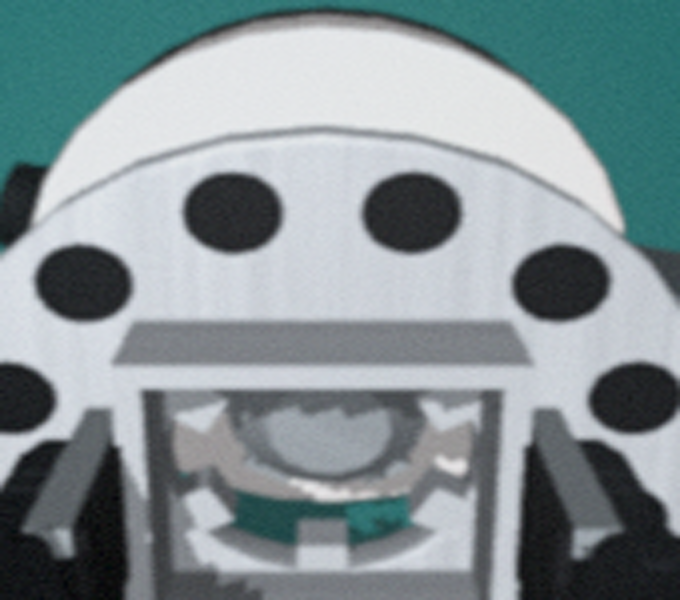

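```bash
python3 - <<'E'
from h import *
d=ctrl.snapshot("wrist"); f=lambda c,z: ray(d,(c[0]/4+170-.37,c[1]/3.333+110-.37),z)[:2]
print("cone",f((330,435),.13),"diam",np.hypot(*(f((265,435),.13)-f((395,435),.13))))
T=[f(c,.139) for c in [(220,510),(428,512),(205,413),(445,415)]]
print("bore",np.mean(T,0),[np.hypot(*(t-np.mean(T,0))).round(4) for t in T])
w=np.radians(70.6); print("tool x",np.cos(w),np.sin(w))
E
python3 mv.py .606 -.0488 .100 70.6
```

```text
cone [ 0.60652074 -0.05112293] diam 0.019083655255791292
bore [ 0.60556271 -0.05134801] [np.float64(0.0173), np.float64(0.0174), np.float64(0.0188), np.float64(0.0188)]
tool x 0.3321611318837034 0.943222657947601
pose [ 0.6073 -0.0489  0.1115] [ 1.7993e+02 -1.0000e-02  7.0630e+01] t 9.65 F [-0.61  0.2  -1.6 ] M [ 0.033 -0.002 -0.035] w 0.0485
delta [-0.0003 -0.0012  0.0115] twist [ 0.07 -0.01  0.03]
```

```bash
python3 -m handwheel '[{"delta_pos":[0,0.001,0.005],"twist":[0,0,0],"gripper":1},{"delta_pos":[0,0.001,0.009],"twist":[0,0,0],"gripper":1},{"delta_pos":[0,0.001,0.013],"twist":[0,0,0],"gripper":1},{"delta_pos":[0,0.001,0.015],"twist":[0,0,0],"gripper":1},{"delta_pos":[0,0.001,0.015],"twist":[0,0,0],"gripper":1}]'
python3 mv.py .6065 -.0488 .092 70.6
```

```text
time: 10.15
tool_pos: [0.6075, -0.0489, 0.0952]
ee_rot: [-180.0, -0.0, 70.6]
wrist_force: [0.8, 1.4, -2.5]
grip_width: 0.0488
pose [ 0.6075 -0.0489  0.0952] [-1.7996e+02 -2.0000e-02  7.0640e+01] t 10.15 F [ 0.83  1.41 -2.54] M [ 0.266 -0.145  0.062] w 0.0488
delta [-0.0003 -0.001   0.0032] twist [-0.04 -0.02  0.04]
```

```bash
for i in 1; do python3 -m handwheel '[{"delta_pos":[0,0,0.002],"twist":[0,0,0],"gripper":1},{"delta_pos":[0,0,0.004],"twist":[0,0,0],"gripper":1},{"delta_pos":[0,0,0.004],"twist":[0,0,0],"gripper":1}]'; python3 mv.py .6065 -.0488 .092 70.6; done
```

```text
time: 10.45
tool_pos: [0.6079, -0.0491, 0.0917]
ee_rot: [180.0, -0.0, 70.6]
wrist_force: [0.7, 1.9, -1.6]
grip_width: 0.0487
pose [ 0.6079 -0.0491  0.0917] [ 1.7998e+02 -2.0000e-02  7.0630e+01] t 10.45 F [ 0.72  1.89 -1.6 ] M [ 0.297 -0.266 -0.028] w 0.0487
delta [-0.0002 -0.0014 -0.0003] twist [ 0.02 -0.02  0.03]
```

```bash
python3 -m handwheel '[{"delta_pos":[0.001,0,0.003],"twist":[0,0,0],"gripper":1},{"delta_pos":[0.001,0,0.005],"twist":[0,0,0],"gripper":1},{"delta_pos":[0.001,0,0.005],"twist":[0,0,0],"gripper":1}]'; python3 mv.py .6065 -.0488 .092 70.6
python3 - <<'E'
from h import *
d=ctrl.snapshot("side"); c=d["pixels"][120:240,220:340]; e=ctrl.snapshot("wrist")["pixels"][110:290,170:340]
save("s10",np.hstack([cv2.resize(c,(384,384),interpolation=cv2.INTER_CUBIC),cv2.resize(e,(408,384))]))
E
```

```text
time: 10.75
tool_pos: [0.6074, -0.0484, 0.086]
ee_rot: [-179.9, 0.0, 70.6]
wrist_force: [0.1, -1.0, -1.5]
grip_width: 0.0484
pose [ 0.6074 -0.0484  0.086 ] [-1.7993e+02  4.0000e-02  7.0630e+01] t 10.75 F [ 0.08 -1.   -1.53] M [ 0.008 -0.014 -0.033] w 0.0484
delta [-0.0007 -0.0008 -0.006 ] twist [-0.07  0.04  0.03]
```

View pics/s10.png

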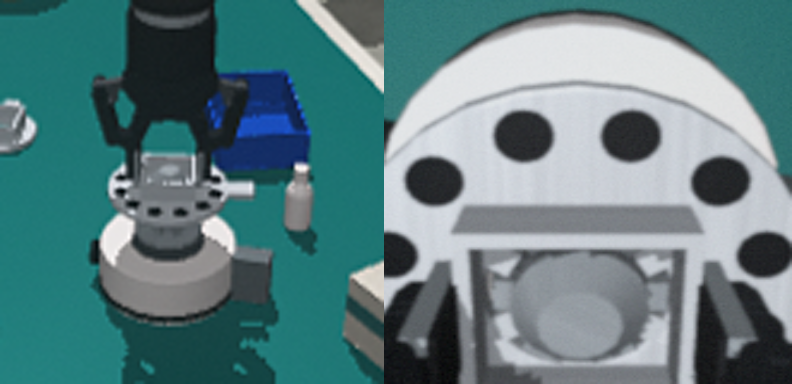

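The carrier is engaging freely; in the wrist view the teeth sit between the splines. Continuing down in guarded steps.

```bash
python3 -m handwheel '[{"delta_pos":[0,0,0.003],"twist":[0,0,0],"gripper":1},{"delta_pos":[0,0,0.006],"twist":[0,0,0],"gripper":1},{"delta_pos":[0,0,0.008],"twist":[0,0,0],"gripper":1},{"delta_pos":[0,0,0.008],"twist":[0,0,0],"gripper":1}]'; python3 mv.py .6065 -.0488 .05 70.6
```

```text
time: 11.25
tool_pos: [0.6076, -0.0482, 0.0782]
ee_rot: [-179.9, 0.0, 70.6]
wrist_force: [-0.3, 0.1, -1.4]
grip_width: 0.0482
pose [ 0.6076 -0.0482  0.0782] [-1.7994e+02  1.0000e-02  7.0630e+01] t 11.25 F [-0.29  0.13 -1.43] M [-0.023 -0.044 -0.045] w 0.0482
delta [-0.001  -0.0008  0.0282] twist [-0.06  0.01  0.03]
```

```bash
python3 -m handwheel '[{"delta_pos":[0,0,0.003],"twist":[0,0,0],"gripper":1},{"delta_pos":[0,0,0.006],"twist":[0,0,0],"gripper":1},{"delta_pos":[0,0,0.008],"twist":[0,0,0],"gripper":1},{"delta_pos":[0,0,0.008],"twist":[0,0,0],"gripper":1}]'; python3 mv.py .6065 -.0488 .05 70.6
```

```text
time: 11.65
tool_pos: [0.6077, -0.0482, 0.0702]
ee_rot: [-179.9, 0.0, 70.6]
wrist_force: [0.6, -0.4, -0.8]
grip_width: 0.0482
pose [ 0.6077 -0.0482  0.0702] [-1.7995e+02  1.0000e-02  7.0640e+01] t 11.65 F [ 0.64 -0.42 -0.79] M [ 0.006 -0.006  0.014] w 0.0482
delta [-0.001  -0.0009  0.0202] twist [-0.05  0.01  0.04]
```

```bash
python3 -m handwheel '[{"delta_pos":[0,0,0.003],"twist":[0,0,0],"gripper":1},{"delta_pos":[0,0,0.006],"twist":[0,0,0],"gripper":1},{"delta_pos":[0,0,0.009],"twist":[0,0,0],"gripper":1},{"delta_pos":[0,0,0.009],"twist":[0,0,0],"gripper":1}]'; python3 mv.py .6065 -.0488 .05 70.6
```

```text
time: 12.05
tool_pos: [0.6075, -0.0481, 0.061]
ee_rot: [-179.9, 0.0, 70.6]
wrist_force: [0.2, 0.3, -1.5]
grip_width: 0.0485
pose [ 0.6075 -0.0481  0.061 ] [-1.7993e+02  1.0000e-02  7.0630e+01] t 12.05 F [ 0.21  0.32 -1.49] M [0.021 0.049 0.044] w 0.0485
delta [-0.001  -0.0008  0.011 ] twist [-0.07  0.01  0.03]
```

```bash
python3 -m handwheel '[{"delta_pos":[0,0,0.003],"twist":[0,0,0],"gripper":1},{"delta_pos":[0,0,0.006],"twist":[0,0,0],"gripper":1},{"delta_pos":[0,0,0.006],"twist":[0,0,0],"gripper":1}]'; python3 mv.py .6065 -.0488 .05 70.6
```

```text
time: 12.35
tool_pos: [0.6076, -0.0482, 0.0551]
ee_rot: [-179.9, 0.0, 70.6]
wrist_force: [0.0, 0.1, -1.5]
grip_width: 0.0484
pose [ 0.6076 -0.0482  0.0551] [-1.7994e+02  1.0000e-02  7.0630e+01] t 12.35 F [ 0.03  0.14 -1.5 ] M [ 0.034  0.011 -0.025] w 0.0484
delta [-0.001  -0.0008  0.0051] twist [-0.06  0.01  0.03]
```

```bash
python3 -m handwheel '[{"delta_pos":[0,0,0.002],"twist":[0,0,0],"gripper":1},{"delta_pos":[0,0,0.004],"twist":[0,0,0],"gripper":1},{"delta_pos":[0,0,0.004],"twist":[0,0,0],"gripper":1}]'; python3 mv.py .6065 -.0488 .05 70.6
python3 - <<'E'
from h import *
d=ctrl.snapshot("side"); c=d["pixels"][120:240,220:340]; e=ctrl.snapshot("wrist")["pixels"][110:290,170:340]
save("s11",np.hstack([cv2.resize(c,(384,384),interpolation=cv2.INTER_CUBIC),cv2.resize(e,(408,384))]))
E
```

```text
time: 12.65
tool_pos: [0.6078, -0.0482, 0.0514]
ee_rot: [-180.0, 0.0, 70.6]
wrist_force: [0.3, 0.9, -1.9]
grip_width: 0.0486
pose [ 0.6078 -0.0482  0.0514] [-1.7996e+02  1.0000e-02  7.0640e+01] t 12.65 F [ 0.29  0.9  -1.89] M [ 0.009 -0.047  0.022] w 0.0486
delta [-0.001  -0.001   0.0014] twist [-0.04  0.01  0.04]
```

View pics/s11.png

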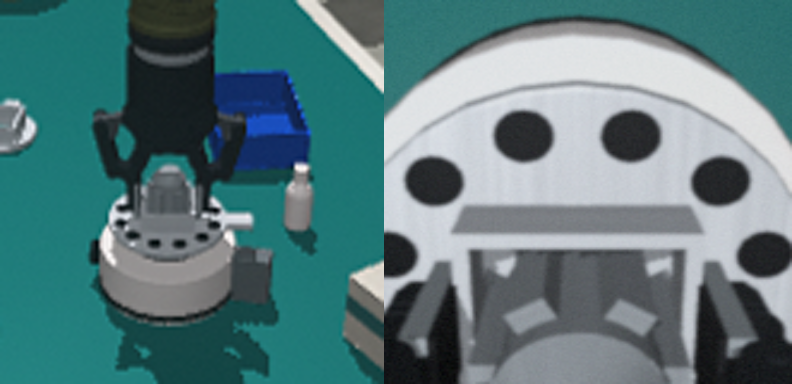

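```bash
python3 -m handwheel '[{"delta_pos":[0,0,0.001],"twist":[0,0,0],"gripper":1},{"delta_pos":[0,0,0.002],"twist":[0,0,0],"gripper":1},{"delta_pos":[0,0,0.002],"twist":[0,0,0],"gripper":1}]'
```

```text
time: 13.05
tool_pos: [0.6083, -0.0483, 0.0505]
ee_rot: [180.0, -0.0, 70.6]
wrist_force: [-2.6, 0.1, 2.4]
grip_width: 0.0482
```

Contact at TCP z 0.0505, with the force up by about 4 N and underside at about 70 mm. Releasing.

```bash
python3 -m handwheel '[{"delta_pos":[0,0,0],"twist":[0,0,0],"gripper":0},{"delta_pos":[0,0,0],"twist":[0,0,0],"gripper":-1},{"delta_pos":[0,0,0],"twist":[0,0,0],"gripper":-1},{"delta_pos":[0,0,0],"twist":[0,0,0],"gripper":-1},{"delta_pos":[0,0,-0.02],"twist":[0,0,0],"gripper":-1},{"delta_pos":[0,0,-0.06],"twist":[0,0,0],"gripper":-1},{"delta_pos":[0,0,-0.10],"twist":[0,0,0],"gripper":-1},{"delta_pos":[0,0,-0.15],"twist":[0,0,0],"gripper":-1},{"delta_pos":[0,0,-0.18],"twist":[0,0,0],"gripper":-1},{"delta_pos":[0,0,-0.18],"twist":[0,0,0],"gripper":-1}]'
python3 - <<'E'
from m import *
d=ctrl.snapshot("side"); c=d["pixels"][120:240,220:340]; w=ctrl.snapshot("wrist"); e=w["pixels"]
import pickle; pickle.dump(w,open("w12.pkl","wb"))
save("s12",np.hstack([cv2.resize(c,(384,384),interpolation=cv2.INTER_CUBIC),cv2.resize(e,(416,312))[:,:] if 0 else cv2.resize(e,(416,384))]))
p=pix(w,[.606,-.0488,.078]).astype(int); print(p); save("w12",w["pixels"])
E
python3 mv.py .6065 -.0488 .05 70.6
```

```text
time: 14.05
tool_pos: [0.6113, -0.0488, 0.2372]
ee_rot: [179.3, -0.1, 70.6]
wrist_force: [0.0, -0.8, 0.7]
grip_width: 0.0853
[247 168]
pose [ 0.6084 -0.0483  0.2305] [ 1.799e+02 -2.000e-02  7.063e+01] t 14.15 F [ 0.66  0.3  -0.56] M [-0.004  0.019  0.012] w 0.0859
delta [-0.0012 -0.0019  0.1805] twist [ 0.1  -0.02  0.03]
```

View pics/s12.png

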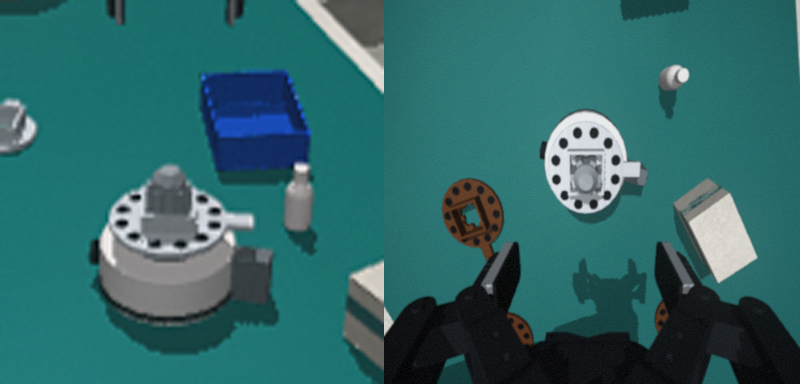

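```bash
python3 - <<'E'
from h import *
im=cv2.imread("pics/w12.png")[:,:,::-1]; c=im[120:230,190:340]; save("w12c",cv2.resize(c,(750,550),interpolation=cv2.INTER_CUBIC))
E
```

```text
(no output)
```

View pics/w12c.png

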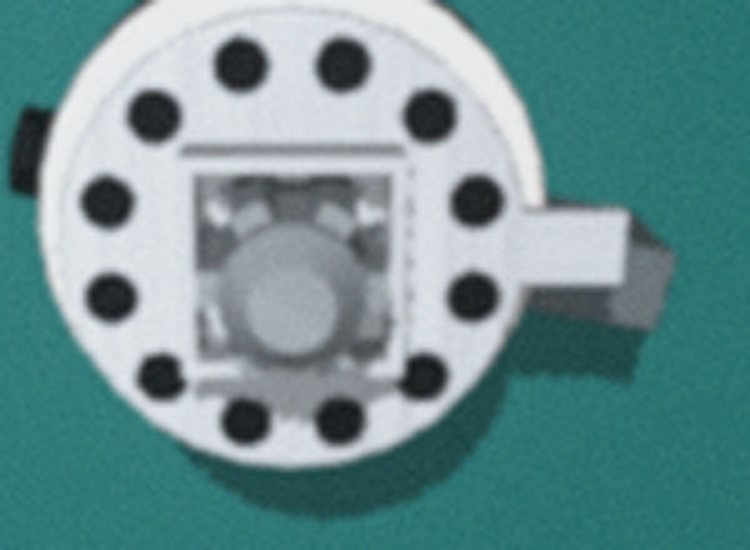

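```bash
python3 - <<'E'
from h import *
import pickle
def wells(d,roi,z):
    u0,v0,u1,v1=roi; m=(d["pixels"][v0:v1,u0:u1].max(2)<75).astype(np.uint8)
    n,l,s,c=cv2.connectedComponentsWithStats(m)
    return np.array([ray(d,c[i]+[u0,v0],z)[:2] for i in range(1,n) if 25<s[i][4]<160])
for f,roi,z in [("w2.pkl",(190,120,310,230),.008),("w12.pkl",(200,122,296,212),.078)]:
    P=wells(pickle.load(open(f,"rb")),roi,z); (c,r)=cv2.fitEllipse((P*1e4).astype(np.float32))[:2]; print(len(P),np.array(c)/1e4,np.array(r)/1e4)
d=pickle.load(open("w12.pkl","rb")); g=lambda c,z: ray(d,(c[0]/5+190-.4,c[1]/5+120-.4),z)[:2]
a=g((628,248),.078); c0=np.array([.606,-.0488]); print("tab end",a-c0,np.hypot(*(a-c0)),np.degrees(np.arctan2(*(a-c0)[::-1])))
b=g((665,290),.05); print("lug",b-c0,np.degrees(np.arctan2(*(b-c0)[::-1])))
s=ctrl.snapshot("side"); save("sep_s",cv2.resize(s["pixels"][135:185,190:250],(720,600),interpolation=cv2.INTER_CUBIC))
E
python3 mv.py 0.514 .2687 .08 153.5
```

```text
12 [ 0.52493462 -0.25253789] [0.08831411 0.08860887]
12 [ 0.6065521  -0.05000779] [0.08807116 0.08840777]
tab end [ 0.07464051 -0.02694633] 0.0793555996305997 -19.85033346889248
lug [ 0.08469639 -0.04945585] -30.281476746621806
pose [ 0.6075 -0.0481  0.2286] [-1.7991e+02  2.0000e-02  7.0630e+01] t 14.2 F [ 0.29 -0.27  0.3 ] M [0.017 0.037 0.025] w 0.0855
delta [ 0.2679 -0.193   0.1488] twist [-8.000e-02 -5.000e-02 -8.287e+01]
```

The carrier is home: the wells show the same size at z = 78 mm, it is centred at (0.6066,−0.0500), and its tab is at −20° against the lug's −30.3°. Next is the separator.

```bash
python3 -m handwheel '[{"delta_pos":[0.04,-0.03,0],"twist":[0,0,7],"gripper":-1},{"delta_pos":[0.08,-0.055,0],"twist":[0,0,7],"gripper":-1},{"delta_pos":[0.268,-0.193,0.1],"twist":[0,0,7],"gripper":-1},{"delta_pos":[0.268,-0.193,0.1],"twist":[0,0,7],"gripper":-1},{"delta_pos":[0.268,-0.193,0.1],"twist":[0,0,7],"gripper":-1},{"delta_pos":[0.268,-0.193,0.1],"twist":[0,0,7],"gripper":-1},{"delta_pos":[0.268,-0.193,0.12],"twist":[0,0,7],"gripper":-1},{"delta_pos":[0.268,-0.193,0.12],"twist":[0,0,7],"gripper":-1},{"delta_pos":[0.268,-0.193,0.12],"twist":[0,0,7],"gripper":-1},{"delta_pos":[0.268,-0.193,0.12],"twist":[0,0,7],"gripper":-1}]'
python3 - <<'E'
from m import *
import pickle
d=ctrl.snapshot("wrist"); pickle.dump(d,open("w13.pkl","wb")); p=pix(d,[.514,.2687,.008]).astype(int); print(p)
print(plate(d,tuple(p),.042,win=75)); save("w13",d["pixels"])
E
python3 mv.py 0.514 .2687 .08 63.5
```

```text
time: 15.2
tool_pos: [0.5149, 0.2678, 0.1093]
ee_rot: [-180.0, 0.1, 63.6]
wrist_force: [-0.0, -0.1, 0.0]
grip_width: 0.0855
[249 179]
(array([0.51447129, 0.26866131, 0.04226013]), np.float64(63.47102348371063), 431, np.float64(0.06528403799513023))
pose [0.5158 0.2677 0.1104] [ 1.7995e+02 -2.0000e-02  6.3570e+01] t 15.25 F [1.24 0.38 0.26] M [-0.002 -0.048 -0.   ] w 0.0856
delta [ 0.0001 -0.0021  0.0304] twist [ 0.05 -0.02  0.07]
```

View pics/w13.png

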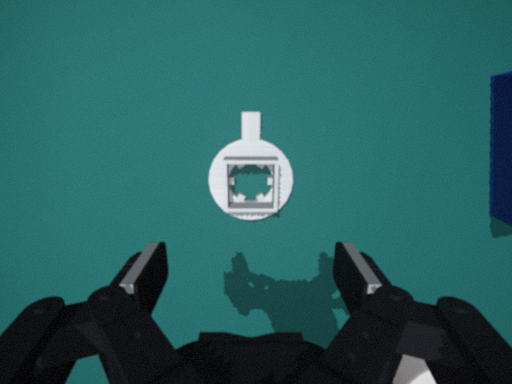

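The separator sits at pixel (251,181), with its tab straight up in the image and yaw aligned. Coming down over it.

```bash
python3 -m handwheel '[{"delta_pos":[0,-0.0015,0.05],"twist":[0,0,0],"gripper":-1},{"delta_pos":[0,-0.0015,0.09],"twist":[0,0,0],"gripper":-1},{"delta_pos":[0,-0.0015,0.115],"twist":[0,0,0],"gripper":-1},{"delta_pos":[0,-0.0015,0.129],"twist":[0,0,0],"gripper":-1},{"delta_pos":[0,-0.0015,0.129],"twist":[0,0,0],"gripper":-1},{"delta_pos":[0,-0.0015,0.129],"twist":[0,0,0],"gripper":-1},{"delta_pos":[0,-0.0015,0.129],"twist":[0,0,0],"gripper":-1}]'
python3 - <<'E'
from h import *
save("w14",ctrl.snapshot("wrist")["pixels"])
E
python3 mv.py 0.5145 .2687 -.019 63.5
```

```text
time: 15.95
tool_pos: [0.5156, 0.2698, -0.0167]
ee_rot: [179.8, -0.2, 63.6]
wrist_force: [-0.6, 0.6, 0.6]
grip_width: 0.0853
pose [ 0.5154  0.2699 -0.0168] [179.84  -0.18  63.62] t 16.0 F [-0.09 -0.09  0.77] M [-0.026 -0.    -0.005] w 0.0855
delta [-0.0014 -0.0003  0.0022] twist [ 0.16 -0.18  0.12]
```

View pics/w14.png

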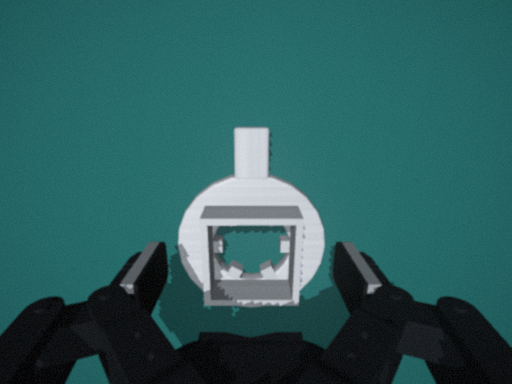

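```bash
python3 -m handwheel '[{"delta_pos":[-0.001,0,0.002],"twist":[0,0,0],"gripper":-1},{"delta_pos":[-0.001,0,0.002],"twist":[0,0,0],"gripper":1},{"delta_pos":[-0.001,0,0.002],"twist":[0,0,0],"gripper":1},{"delta_pos":[-0.001,0,0.002],"twist":[0,0,0],"gripper":1},{"delta_pos":[-0.001,0,0.002],"twist":[0,0,0],"gripper":1},{"delta_pos":[-0.001,0,0.002],"twist":[0,0,0],"gripper":1},{"delta_pos":[-0.001,0,0.002],"twist":[0,0,0],"gripper":1}]'
python3 mv.py 0.5145 .2687 -.019 63.5
```

```text
time: 16.7
tool_pos: [0.5136, 0.2687, -0.0206]
ee_rot: [180.0, -0.1, 63.6]
wrist_force: [0.6, 1.1, 4.3]
grip_width: 0.0484
pose [ 0.5136  0.2687 -0.0206] [ 1.7996e+02 -5.0000e-02  6.3640e+01] t 16.7 F [0.59 1.08 4.3 ] M [ 0.006 -0.023  0.03 ] w 0.0484
delta [ 0.0004  0.0008 -0.0016] twist [ 0.04 -0.05  0.14]
```

```bash
python3 -m handwheel '[{"delta_pos":[0,0,-0.03],"twist":[0,0,0],"gripper":1},{"delta_pos":[0,0,-0.07],"twist":[0,0,0],"gripper":1},{"delta_pos":[0,0,-0.12],"twist":[0,0,-8],"gripper":1},{"delta_pos":[0,0,-0.17],"twist":[0,0,-16],"gripper":1},{"delta_pos":[0,0,-0.18],"twist":[0,0,-24],"gripper":1},{"delta_pos":[0,0,-0.18],"twist":[0,0,-32],"gripper":1},{"delta_pos":[0,0,-0.18],"twist":[0,0,-40],"gripper":1},{"delta_pos":[0,0,-0.18],"twist":[0,0,-48],"gripper":1},{"delta_pos":[0,0,-0.18],"twist":[0,0,-48],"gripper":1},{"delta_pos":[0,0,-0.18],"twist":[0,0,-48],"gripper":1}]'
python3 mv.py .607 -.049 .155 160.8
```

```text
time: 17.7
tool_pos: [0.5125, 0.2682, 0.1579]
ee_rot: [-179.9, 0.0, 111.5]
wrist_force: [-0.3, -0.9, -1.8]
grip_width: 0.0487
pose [0.5125 0.2682 0.1579] [-179.91    0.    111.47] t 17.7 F [-0.32 -0.94 -1.84] M [ 0.058 -0.035 -0.043] w 0.0487
delta [-0.3297 -0.0281  0.003 ] twist [-9.000e-02 -4.000e-02 -4.933e+01]
```

```bash
python3 -m handwheel '[{"delta_pos":[-0.04,-0.003,0],"twist":[0,0,-8],"gripper":1},{"delta_pos":[-0.09,-0.008,0],"twist":[0,0,-16],"gripper":1},{"delta_pos":[-0.14,-0.012,0],"twist":[0,0,-24],"gripper":1},{"delta_pos":[-0.19,-0.016,0],"twist":[0,0,-32],"gripper":1},{"delta_pos":[-0.24,-0.02,0],"twist":[0,0,-40],"gripper":1},{"delta_pos":[-0.29,-0.025,0],"twist":[0,0,-49.3],"gripper":1},{"delta_pos":[-0.33,-0.028,0],"twist":[0,0,-49.3],"gripper":1},{"delta_pos":[-0.33,-0.028,0],"twist":[0,0,-49.3],"gripper":1},{"delta_pos":[-0.33,-0.028,0],"twist":[0,0,-49.3],"gripper":1},{"delta_pos":[-0.33,-0.028,0],"twist":[0,0,-49.3],"gripper":1}]'
python3 mv.py .6075 -.0485 .111 160.8
python3 - <<'E'
from h import *
d=ctrl.snapshot("side"); c=d["pixels"][120:240,220:340]; w=ctrl.snapshot("wrist"); e=w["pixels"]
save("s15",np.hstack([cv2.resize(c,(384,384),interpolation=cv2.INTER_CUBIC),cv2.resize(e,(416,384))]))
E
```

```text
time: 18.7
tool_pos: [0.6082, -0.0479, 0.1583]
ee_rot: [180.0, -0.1, 160.9]
wrist_force: [0.5, 0.1, -1.3]
grip_width: 0.0483
pose [ 0.6082 -0.0479  0.1583] [ 1.7998e+02 -7.0000e-02  1.6089e+02] t 18.7 F [ 0.45  0.09 -1.32] M [ 0.005 -0.014  0.01 ] w 0.0483
delta [ 0.0004 -0.0009  0.0473] twist [ 0.02 -0.07  0.09]
```

View pics/s15.png

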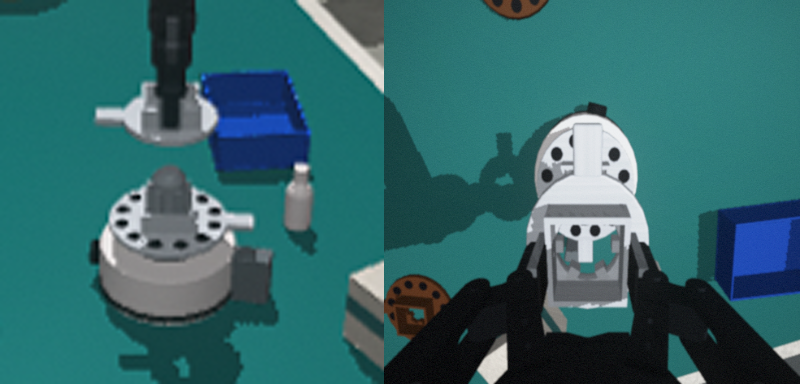

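The separator is above the spindle with its tab opposite the carrier's. Lowering to just above the cone.

```bash
python3 -m handwheel '[{"delta_pos":[0.0005,-0.001,0.01],"twist":[0,0,0],"gripper":1},{"delta_pos":[0.0005,-0.001,0.022],"twist":[0,0,0],"gripper":1},{"delta_pos":[0.0005,-0.001,0.034],"twist":[0,0,0],"gripper":1},{"delta_pos":[0.0005,-0.001,0.044],"twist":[0,0,0],"gripper":1},{"delta_pos":[0.0005,-0.001,0.047],"twist":[0,0,0],"gripper":1},{"delta_pos":[0.0005,-0.001,0.047],"twist":[0,0,0],"gripper":1},{"delta_pos":[0.0005,-0.001,0.047],"twist":[0,0,0],"gripper":1}]'
python3 mv.py .6075 -.0485 .096 160.8
python3 - <<'E'
from h import *
import pickle
d=ctrl.snapshot("wrist"); pickle.dump(d,open("w16.pkl","wb")); save("w16c",cv2.resize(d["pixels"][110:290,170:340],(680,600),interpolation=cv2.INTER_CUBIC))
E
```

```text
time: 19.5
tool_pos: [0.6082, -0.0496, 0.1121]
ee_rot: [180.0, 0.0, 160.9]
wrist_force: [-0.0, 0.2, -1.7]
grip_width: 0.0487
pose [ 0.6082 -0.0496  0.1121] [1.8000e+02 3.0000e-02 1.6093e+02] t 19.5 F [-0.05  0.16 -1.65] M [ 0.007 -0.005  0.043] w 0.0487
delta [0.001  0.0008 0.0161] twist [0.   0.03 0.13]
```

View pics/w16c.png

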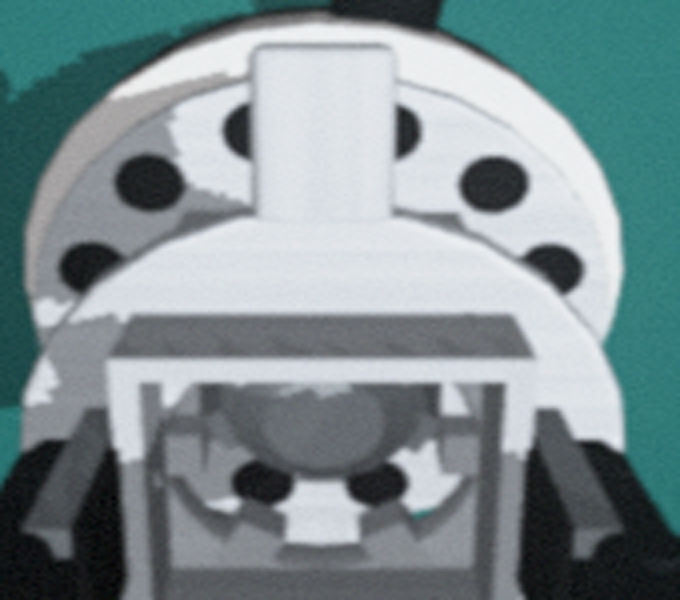

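```bash
python3 -m handwheel '[{"delta_pos":[0.0005,0.0005,0.005],"twist":[0,0,0],"gripper":1},{"delta_pos":[0.0005,0.0005,0.009],"twist":[0,0,0],"gripper":1},{"delta_pos":[0.0005,0.0005,0.013],"twist":[0,0,0],"gripper":1},{"delta_pos":[0.0005,0.0005,0.016],"twist":[0,0,0],"gripper":1},{"delta_pos":[0.0005,0.0005,0.016],"twist":[0,0,0],"gripper":1}]'
python3 mv.py .6075 -.0485 .092 160.8
```

```text
time: 20.05
tool_pos: [0.607, -0.0488, 0.0949]
ee_rot: [-180.0, -0.1, 160.9]
wrist_force: [0.3, 0.5, -0.4]
grip_width: 0.0484
pose [ 0.607  -0.0488  0.0949] [-1.7998e+02 -8.0000e-02  1.6093e+02] t 20.05 F [ 0.29  0.5  -0.37] M [ 0.009 -0.034  0.006] w 0.0484
delta [-0.0004  0.0004  0.0029] twist [-0.02 -0.08  0.13]
```

```bash
python3 -m handwheel '[{"delta_pos":[0,0,0.002],"twist":[0,0,0],"gripper":1},{"delta_pos":[0,0,0.004],"twist":[0,0,0],"gripper":1},{"delta_pos":[0,0,0.004],"twist":[0,0,0],"gripper":1}]'
python3 mv.py .6075 -.0485 .076 160.8
```

```text
time: 20.35
tool_pos: [0.6074, -0.0488, 0.0915]
ee_rot: [-180.0, -0.0, 160.9]
wrist_force: [-1.7, -0.4, -1.5]
grip_width: 0.0489
pose [ 0.6074 -0.0488  0.0915] [-1.8000e+02 -3.0000e-02  1.6094e+02] t 20.35 F [-1.74 -0.41 -1.47] M [ 0.03  -0.022 -0.001] w 0.0489
delta [0.     0.0003 0.0155] twist [-0.   -0.03  0.14]
```

Engaging freely again. Continuing down; home is expected at TCP z of about 0.076.

```bash
python3 -m handwheel '[{"delta_pos":[0,0,0.002],"twist":[0,0,0],"gripper":1},{"delta_pos":[0,0,0.005],"twist":[0,0,0],"gripper":1},{"delta_pos":[0,0,0.007],"twist":[0,0,0],"gripper":1},{"delta_pos":[0,0,0.007],"twist":[0,0,0],"gripper":1}]'
python3 mv.py .6075 -.0485 .076 160.8
```

```text
time: 20.75
tool_pos: [0.6072, -0.0488, 0.0842]
ee_rot: [-180.0, -0.1, 160.9]
wrist_force: [0.5, -0.2, -1.9]
grip_width: 0.0485
pose [ 0.6072 -0.0488  0.0842] [-1.7999e+02 -5.0000e-02  1.6093e+02] t 20.75 F [ 0.46 -0.22 -1.85] M [-0.018 -0.008 -0.011] w 0.0485
delta [-0.0002  0.0004  0.0082] twist [-0.01 -0.05  0.13]
```

```bash
python3 -m handwheel '[{"delta_pos":[0,0,0.002],"twist":[0,0,0],"gripper":1},{"delta_pos":[0,0,0.004],"twist":[0,0,0],"gripper":1},{"delta_pos":[0,0,0.005],"twist":[0,0,0],"gripper":1},{"delta_pos":[0,0,0.005],"twist":[0,0,0],"gripper":1}]'
python3 mv.py .6075 -.0485 .076 160.8
```

```text
time: 21.15
tool_pos: [0.6074, -0.0488, 0.0795]
ee_rot: [-180.0, -0.0, 160.9]
wrist_force: [0.3, -0.4, -0.6]
grip_width: 0.0487
pose [ 0.6074 -0.0488  0.0795] [-1.7999e+02 -2.0000e-02  1.6093e+02] t 21.15 F [ 0.34 -0.39 -0.59] M [0.014 0.002 0.007] w 0.0487
delta [0.     0.0004 0.0035] twist [-0.01 -0.02  0.13]
```

```bash
python3 -m handwheel '[{"delta_pos":[0,0,0.001],"twist":[0,0,0],"gripper":1},{"delta_pos":[0,0,0.002],"twist":[0,0,0],"gripper":1},{"delta_pos":[0,0,0.002],"twist":[0,0,0],"gripper":1}]'
python3 mv.py .6075 -.0485 .076 160.8
```

```text
time: 21.45
tool_pos: [0.6075, -0.0488, 0.0776]
ee_rot: [-180.0, -0.0, 160.9]
wrist_force: [0.2, 0.8, -0.7]
grip_width: 0.0486
pose [ 0.6075 -0.0488  0.0776] [-1.8000e+02 -1.0000e-02  1.6094e+02] t 21.45 F [ 0.19  0.78 -0.66] M [-0.019 -0.     0.029] w 0.0486
delta [0.0001 0.0003 0.0016] twist [-0.   -0.01  0.14]
```

```bash
python3 -m handwheel '[{"delta_pos":[0,0,0.001],"twist":[0,0,0],"gripper":1},{"delta_pos":[0,0,0.0015],"twist":[0,0,0],"gripper":1},{"delta_pos":[0,0,0.0015],"twist":[0,0,0],"gripper":1}]'
python3 mv.py .6075 -.0485 .076 160.8
```

```text
time: 21.75
tool_pos: [0.6075, -0.0489, 0.0762]
ee_rot: [-180.0, -0.0, 160.9]
wrist_force: [0.5, -0.6, -0.8]
grip_width: 0.0485
pose [ 0.6075 -0.0489  0.0762] [-1.8000e+02 -1.0000e-02  1.6093e+02] t 21.75 F [ 0.54 -0.59 -0.77] M [ 0.022  0.058 -0.056] w 0.0485
delta [0.0001 0.0003 0.0002] twist [-0.   -0.01  0.13]
```

```bash
python3 -m handwheel '[{"delta_pos":[0,0,0.001],"twist":[0,0,0],"gripper":1},{"delta_pos":[0,0,0.0015],"twist":[0,0,0],"gripper":1},{"delta_pos":[0,0,0.0015],"twist":[0,0,0],"gripper":1}]'
python3 mv.py .6075 -.0485 .076 160.8
```

```text
time: 22.05
tool_pos: [0.6078, -0.0489, 0.0753]
ee_rot: [180.0, 0.0, 160.9]
wrist_force: [-0.5, -0.2, 1.5]
grip_width: 0.0488
pose [ 0.6078 -0.0489  0.0753] [1.8000e+02 2.0000e-02 1.6093e+02] t 22.05 F [-0.5  -0.19  1.45] M [ 0.058  0.178 -0.01 ] w 0.0488
delta [ 0.0004  0.0003 -0.0007] twist [0.   0.02 0.13]
```

Contact at TCP z 0.0753 and a light 2–3 N, so the separator is home. Releasing and rising.

```bash
python3 -m handwheel '[{"delta_pos":[0,0,0],"twist":[0,0,0],"gripper":0},{"delta_pos":[0,0,0],"twist":[0,0,0],"gripper":-1},{"delta_pos":[0,0,0],"twist":[0,0,0],"gripper":-1},{"delta_pos":[0,0,0],"twist":[0,0,0],"gripper":-1},{"delta_pos":[0,0,-0.02],"twist":[0,0,0],"gripper":-1},{"delta_pos":[0,0,-0.06],"twist":[0,0,0],"gripper":-1},{"delta_pos":[0,0,-0.10],"twist":[0,0,0],"gripper":-1},{"delta_pos":[0,0,-0.14],"twist":[0,0,0],"gripper":-1},{"delta_pos":[0,0,-0.14],"twist":[0,0,0],"gripper":-1},{"delta_pos":[0,0,-0.14],"twist":[0,0,0],"gripper":-1}]'
python3 - <<'E'
from h import *
import pickle
d=ctrl.snapshot("side"); w=ctrl.snapshot("wrist"); t=ctrl.snapshot("top"); save("t17",t["pixels"])
pickle.dump((w,d),open("w17.pkl","wb"))
c=d["pixels"][140:240,220:320]; e=w["pixels"][90:260,170:340]
save("s17",np.hstack([cv2.resize(c,(400,400),interpolation=cv2.INTER_CUBIC),cv2.resize(e,(400,400),interpolation=cv2.INTER_CUBIC)]))
E
python3 mv.py .6075 -.0485 .076 160.8
```

```text
time: 23.05
tool_pos: [0.6083, -0.049, 0.2164]
ee_rot: [180.0, 0.2, 160.9]
wrist_force: [0.0, -0.5, -0.5]
grip_width: 0.0851
pose [ 0.6064 -0.0487  0.2125] [-179.96   -0.21  160.93] t 23.2 F [-0.17 -0.4  -0.37] M [ 0.052 -0.007  0.02 ] w 0.0855
delta [-0.0014  0.0006  0.1365] twist [-0.04 -0.21  0.13]
```

View pics/s17.png

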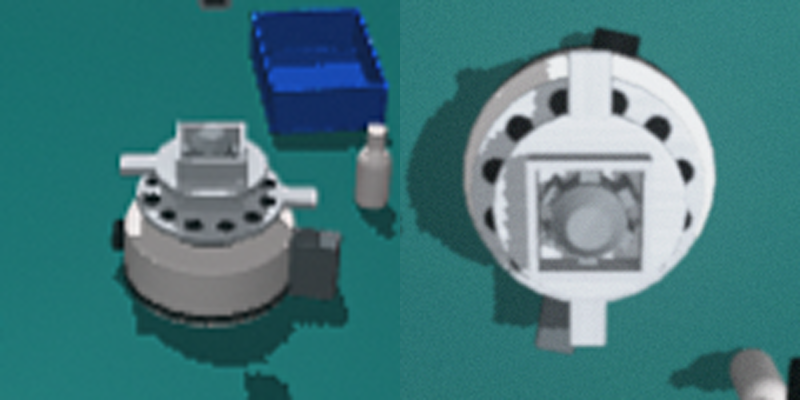

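View pics/t17.png

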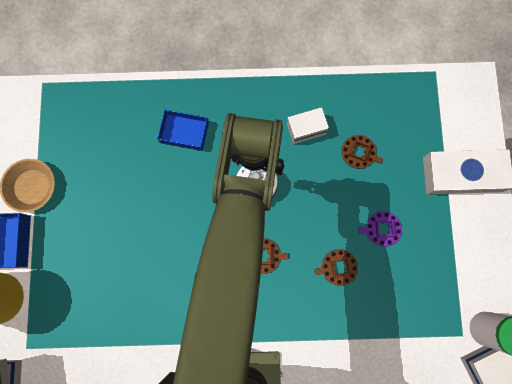

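```bash
python3 - <<'E'
from h import *
import pickle
w,_=pickle.load(open("w17.pkl","rb")); k=400/170
g=lambda c,z: ray(w,((c[0]-400)/k+170-.3,c[1]/k+90-.3),z)[:2]
for z in (.119,.122,.125): print(z,"collar width",np.hypot(*(g((526,218),z)-g((656,218),z))))
c0=np.array([.6066,-.05])
for n,c,z in (("sep tab end",(588,52),.104),("car tab end",(588,345),.078),("sep centre est",(591,215),.122)):
    p=g(c,z)-c0; print(n,p.round(4),np.hypot(*p).round(4),np.degrees(np.arctan2(p[1],p[0])).round(1))
E
```

```text
0.119 collar width 0.053212765276910136
0.122 collar width 0.05261107742281686
0.125 collar width 0.05200938956872352
sep tab end [-0.0621  0.0219] 0.0658 160.6
car tab end [ 0.0735 -0.0252] 0.0777 -18.9
sep centre est [-0.0023  0.0025] 0.0034 132.3
```

The collar width reads 52.6 mm instead of 50, so I'll check the separator's height more carefully in enlarged views.

```bash
python3 - <<'E'
from h import *
import pickle
w,d=pickle.load(open("w17.pkl","rb"))
c=d["pixels"][165:215,245:305]; e=w["pixels"][140:220,215:295]
save("s18",np.hstack([cv2.resize(c,(480,400),interpolation=cv2.INTER_CUBIC),cv2.resize(e,(320,320),interpolation=cv2.INTER_CUBIC) if 0 else cv2.resize(e,(320,400),interpolation=cv2.INTER_CUBIC)]))
a=np.radians(160.7)
for z in (.122,.127,.104):
  for i,(x,y) in enumerate([(1,1),(1,-1),(-1,-1),(-1,1)] if z>.11 else [(2.64,.36),(2.64,-.36)]):
    X=[.6068+.025*(x*np.cos(a)-y*np.sin(a)),-.0500+.025*(x*np.sin(a)+y*np.cos(a)),z]
    print(z,(x,y),"side",((pix(d,X)-[245,165]+.5)*8).round(0),"wrist",((pix(w,X)-[215,140]+.5)*[4,5]+[480,0]).round(0))
E
```

```text
0.122 (1, 1) side [147. 126.] wrist [512.  94.]
0.122 (1, -1) side [151.  50.] wrist [727.  95.]
0.122 (-1, -1) side [287.  52.] wrist [721. 346.]
0.122 (-1, 1) side [288. 128.] wrist [517. 345.]
0.127 (1, 1) side [147. 114.] wrist [509. 100.]
0.127 (1, -1) side [152.  38.] wrist [729. 101.]
0.127 (-1, -1) side [288.  41.] wrist [722. 356.]
0.127 (-1, 1) side [289. 116.] wrist [515. 355.]
0.104 (2.64, 0.36) side [ 36. 140.] wrist [ 582. -139.]
0.104 (2.64, -0.36) side [ 39. 112.] wrist [ 658. -138.]
```

View pics/s18.png

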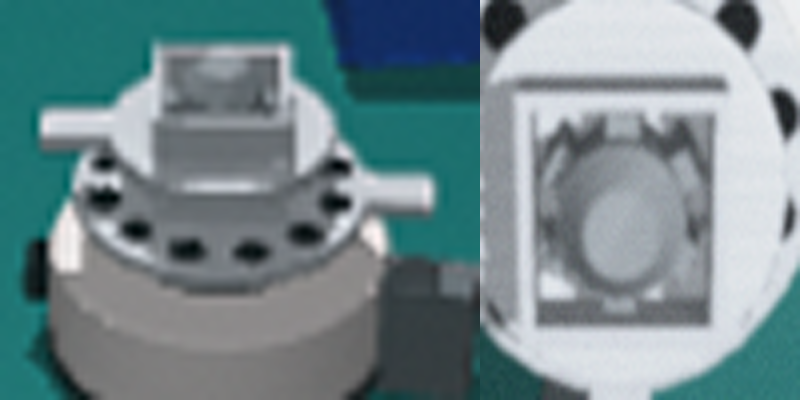

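In the side view the collar corners and tab end agree with a separator underside at 96 mm, to within about 1–2 mm. The contact heights differ by 26.0 mm once the different grip heights are allowed for. The wide reading came from an imprecise eyeballed edge; the wrist view gives 212 px against 215 expected. I'll hand in.

```bash
python3 - <<'E'
from plant import ctrl
print(ctrl.sign_off()); s=ctrl.read_state(); print(s["time"],s["wrist_force"])
E
```

```text
the job is handed in; nothing more can be done
None
the job is handed in; nothing more can be done
```

Both plates are on the spindle and released, and the job was handed in at about 23 s of the 72 s; no verdict is reported.

- **Carrier:** it slid onto the splines without force after I read the spline angle from the wrist picture, so no twist search was needed. It came to rest with its tab 10–12° to one side of the lug, and contact was light at about 4 N. The size of the wells in the picture agrees with its underside at 70 mm.
- **Separator:** it went on the same way, with its tab at 160.6° against the carrier's −19°, so opposite. Contact was 2–3 N, and the two contact heights differ by 26.0 mm, as they should when fully stacked.
- **Things that went wrong or disagreed:**
  - **First grasp:** the fingers closed on air because the tips stand about 25–30 mm behind the reported TCP. The carrier did not move, and I corrected the height.
  - **Collar width:** a rough reading of the separator's collar gave 52.6 mm instead of 50. The enlarged wrist view did not repeat it, and the enlarged side view fits the expected height to about 2 mm, the calibration error.
- **Other objects:** the last top view shows the tray, carton and the look-alikes that are in view where they were. The arm covers the dropper there, but the side view shows it still standing by the tray.

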